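# Put left-over connectors away in the rotary parts cabinet

## Task

Put every capped connector on the foam sheet away in the rotary parts cabinet: slide its hatch open, and stand each connector upright on the floor of the bin that has the colour of its cap, turning the carousel from bin to bin by pulling the index plunger, swinging it round and letting it drop into the next hole. When all are in, leave the carousel locked with the plunger home in a hole and the hatch fully shut, and leave the other things on the bench where they are.

Things in the scene. Friction and masses are not known exactly. Their poses are not given: they have to be found in the camera images.
- cab: rotary parts cabinet: fixed grey housing 390 x 390 mm, flat top plate 96 mm above the bench, 6 mm thick; origin at the centre of its underside, on the carousel's vertical axis; its front is its own -x (towards the robot), its +y is left seen from the robot. Four coloured open bins turn under the top plate; the only way in is the opening
- opening (a point): centre of the opening in the top plate, at its upper face, 123 mm in front of the axis; the opening is 106 mm along cab's x and 112 mm along cab's y, rails 7 mm high along its front and rear edges
- hub (a point): top centre of the rotating hub, on the carousel axis, 116 mm above the bench; round it lie the steel index ring with four holes (37 to 67 mm from the axis, top at 104 mm) and the index arm fixed to the hub (top at 118 mm); four colour dots on the hub point to the bins of those colours
- hatch (a joint): sliding hatch plate (110 x 116 x 4 mm) over the opening, in m: 0 fully shut, 0.118 fully open; it slides towards cab's -y (to the right seen from the robot), stays where it is left, and needs about 2 N
- hatch_tab (a point): point to hold on the hatch: upright black tab on the middle of the plate, 44 mm along cab's x, 12 mm along cab's y, from 101 to 135 mm above the bench; this point is 9 mm below its top
- carousel (a joint): carousel angle in rad, counter-clockwise from above, no end stops, stays where left, friction 0.12 N m. At 0 the red bin is under the opening, at pi/2 the blue, at pi or -pi the yellow, at -pi/2 or 3 pi/2 the green. At these angles (plus full turns) the plunger's pin meets a hole of the index ring; it starts between two holes
- plunger (a joint): lift of the spring index plunger in m: below 0.003 the pin is home in a hole and the carousel locked; about 0.006 with the pin resting on the ring between holes; free of a hole above 0.008; fully pulled 0.016. The spring pushes it down with 5 to 9.5 N. Round-tipped 10 mm pin, 2.6 mm play in the hole
- plunger_knob (a point): middle of the round pull knob (26 mm diameter, 26 mm high, black, red band, upright) on the end of the index arm, 52 mm from the axis; its direction from the axis is cab's x turned by the carousel angle + pi/4. 140 mm above the bench with the pin home. Pulled straight up and swung round the axis it takes the carousel along
- foam: white foam sheet 360 x 310 x 20 mm, fixed, on which the connectors stand at the start; origin at the centre of its underside
- bin_red (a point): centre of the inner floor of the red bin, which turns with the carousel 121 mm from its axis; the bin is 103 x 103 mm inside, walls 2.5 mm thick and 42 mm high above its floor, floor 40.5 mm and rim 83 mm above the bench; the point's axes are the carousel's
- bin_blue (a point): centre of the inner floor of the blue bin, which turns with the carousel 121 mm from its axis; the bin is 103 x 103 mm inside, walls 2.5 mm thick and 42 mm high above its floor, floor 40.5 mm and rim 83 mm above the bench; the point's axes are the carousel's
- bin_yellow (a point): centre of the inner floor of the yellow bin, which turns with the carousel 121 mm from its axis; the bin is 103 x 103 mm inside, walls 2.5 mm thick and 42 mm high above its floor, floor 40.5 mm and rim 83 mm above the bench; the point's axes are the carousel's
- bin_green (a point): centre of the inner floor of the green bin, which turns with the carousel 121 mm from its axis; the bin is 103 x 103 mm inside, walls 2.5 mm thick and 42 mm high above its floor, floor 40.5 mm and rim 83 mm above the bench; the point's axes are the carousel's
- red_a: panel connector with a red dust cap: square aluminium flange 38 x 38 x 5 mm at the foot, 29 mm round threaded steel shell, then the round red cap, 34 mm in diameter, from 20 to 40 mm above the foot; 70 g; origin at the centre of its underside, z up through the cap, x and y along the flange's sides. May be absent
- red_b: panel connector with a red dust cap: square aluminium flange 38 x 38 x 5 mm at the foot, 29 mm round threaded steel shell, then the round red cap, 34 mm in diameter, from 20 to 40 mm above the foot; 70 g; origin at the centre of its underside, z up through the cap, x and y along the flange's sides. May be absent
- blue_a: panel connector with a blue dust cap: square aluminium flange 38 x 38 x 5 mm at the foot, 29 mm round threaded steel shell, then the round blue cap, 34 mm in diameter, from 20 to 40 mm above the foot; 70 g; origin at the centre of its underside, z up through the cap, x and y along the flange's sides. May be absent
- blue_b: panel connector with a blue dust cap: square aluminium flange 38 x 38 x 5 mm at the foot, 29 mm round threaded steel shell, then the round blue cap, 34 mm in diameter, from 20 to 40 mm above the foot; 70 g; origin at the centre of its underside, z up through the cap, x and y along the flange's sides. May be absent
- yellow_a: panel connector with a yellow dust cap: square aluminium flange 38 x 38 x 5 mm at the foot, 29 mm round threaded steel shell, then the round yellow cap, 34 mm in diameter, from 20 to 40 mm above the foot; 70 g; origin at the centre of its underside, z up through the cap, x and y along the flange's sides. May be absent
- green_a: panel connector with a green dust cap: square aluminium flange 38 x 38 x 5 mm at the foot, 29 mm round threaded steel shell, then the round green cap, 34 mm in diameter, from 20 to 40 mm above the foot; 70 g; origin at the centre of its underside, z up through the cap, x and y along the flange's sides. May be absent
- threadlock: bystander: small white bottle 24 mm in diameter, 62 mm high, standing on the far edge of the foam; origin at its underside
- screwdriver: bystander: screwdriver with a blue handle, 200 mm long, lying on the bench left of the foam
- spanner: bystander: spanner 150 mm long, lying on the bench
- nut_tray: bystander: blue tray of nuts 100 x 75 x 22 mm, on the bench behind the foam

How it is judged:
By the outcome, as a careful person would: the job done as asked, in the order asked, and still so for the second after the job is handed in, with the robot touching nothing.
Of red_a, red_b, blue_a, blue_b, yellow_a, green_a only 4 to 5 are there at a start; the rules pass over those that are not, and their reading is None.
At some moment in a run one of red_a, red_b, blue_a, blue_b, yellow_a, green_a may be knocked a few centimetres aside while the robot is not near it.
Once in a run the grip may slacken for a moment while it holds something.
It also fails if it takes over 210 s, if anything falls off the work surface, if the arm or the gripper's body presses on something with over 40 N, if the wrist force passes 120 N, or if a joint passes its speed limit or range.

## Robot

A 6-joint arm with a two-finger parallel gripper is mounted at the origin on the work surface. World frame = base frame: x ahead of the robot, y to its left, z up, the work surface at z = 0. Lengths are in m, angles in rad, forces in N, time in s.
With the tool pointing down it reaches from about 0.3 to 0.75 m from the base axis. Payload 8.5 kg.
Tool frame: the origin (TCP) lies at the very end of the fingers, on their centre line; the grasp point (between the pads) lies 19 mm behind it; z points along the fingers, y is the line along which they close (so a half turn about z gives the same grasp; the last joint's range is limited). The gripper opens to 85 mm and grips with 20 to 120 N. Pads are 22 mm wide; open, the fingers measure 114 mm over their backs; the gripper's body (76 mm by 85 mm) begins 54 mm behind the grasp point. The pads swing forward as they close: fully open they stand 13 mm farther back than shut.
Start: joints at [-1.525, 0.381, 1.297, -0, 1.464, -0.215], TCP at [0.142, -0.531, 0.231] pointing down, gripper open.
Joint ranges: [-3.11, 3.11], [-0.89, 2.33], [0.22, 2.48], [-1.42, 4.56], [0.17, 2.85], [-2.88, 2.88]. Speed limits (rad/s): [2.39, 2.39, 3.14, 3.14, 3.14, 3.14].

## Interface

Orientations are given as a 3x3 rotation matrix whose columns are the frame's x, y, z axes.
In Python, from rig import r, imaging gives the robot as it stands. The module is installed in compiled form; this text tells all that it offers.
- The arm moves only by the shell command python3 -m crank 'ROWS' [OPENING] [FORCE]. ROWS is JSON, a list of rows, each a list of 6 numbers: the shift along the world's x, y, z each as a share of 15 cm, from -1 to 1, then the turn, a rotation vector about the world's x, y, z each as a share of 90 degrees, from -1 to 1. A call has 1 to 10 rows; each row shifts and turns the commanded pose from where the row before left it; what a row does not reach is not made up. A row lasts 1/10 s, in which the tool goes at most 50 mm and 8.59 degrees, less where a joint would pass 70% of its speed; a pose out of reach is approached as far as the arm can. A call with a number of a shift or a turn outside -1 to 1 is refused whole. A call with a gripper value outside its range is refused whole. OPENING is the closure, from 0 (fully open) to 1 (shut), set as the call begins (- or left out, the last holds). The fingers move at their own pace and stop on an object; FORCE is the grip in N (left out, the last holds). Time passes only in rows, so rows that do not move let the fingers close. It gives the time, the measured TCP pose, the force, the opening and the grip force at its end, in the units of the state.
- r.read_state(): the state, without advancing time (a new reading comes with each control period).
- imaging.snapshot(name): name is "side" or "top"; returns the picture (384x512x3 uint8, red, green, blue); there is no depth.
- imaging.calibration(name): a dict with "K" (3x3 intrinsics, pixels), "distortion" ([k1, k2, p1, p2, k3] as OpenCV has them; the pictures are not rectified), "R" (3x3) and "t" (3): a world point X has camera coordinates R X + t. Camera axes: x right, y down, z forward; pixel columns grow to the right and rows downward; lengths in m; the calibration is good to about 2 mm. A picture is of the moment at which its call begins. calibration takes no time and is no camera call.
- r.finish_job(): hands the job in; it is judged then, once.
The state is a dict: "clock": time; "joints": joint angles; "dq": joint speeds; "tau": joint torques, N m; "tool_pos": TCP position; "orientation": TCP orientation; "contact_force": force on the tool from outside, world axes, zero at the start; "torque": the same for the moment, N m; "width": finger opening in m; "grip_force": force on a finger pad.
Only numpy, scipy, OpenCV 4.12 (cv2) and the standard library are available. Lean on these libraries where they do the work, as an engineer would, in place of code of your own. Each camera call takes 0.05 s, during which the arm holds its last target. There are 200 camera calls.

## Working session

There is one attempt and no reset: what is moved stays moved. The work goes in short steps, Python scripts to look and compute and a shell command to move; the robot and the scene stay as the last step left them, time stands still between calls to the robot, and variables do not carry over. Pictures are saved under pics/ and viewed, at most 14 in all, crops included, and the job is handed in when it is done.

```bash
mkdir -p pics; cat > h.py <<'E'
import numpy as np, cv2
from rig import r, imaging
def snap(n,f=None):
    im=imaging.snapshot(n)
    if f: cv2.imwrite('pics/'+f,im[:,:,::-1])
    return im
def ray(n,uv):
    c=imaging.calibration(n);K,d,R,t=[np.array(c[k],float) for k in("K","distortion","R","t")]
    p=cv2.undistortPoints(np.array(uv,float).reshape(-1,1,2),K,d).reshape(-1,2)
    return -R.T@t,(R.T@np.c_[p,np.ones(len(p))].T).T
def plane(n,uv,z):
    o,d=ray(n,uv); return o+d*((z-o[2])/d[:,2])[:,None]
def proj(n,X):
    c=imaging.calibration(n);K,d,R,t=[np.array(c[k],float) for k in("K","distortion","R","t")]
    return cv2.projectPoints(np.array(X,float).reshape(-1,3),cv2.Rodrigues(R)[0],t,K,d)[0].reshape(-1,2)
def st():
    s=r.read_state();return s
E
python3 - <<'E'
from h import *
a=snap('top','t0.png');b=snap('side','s0.png')
for n in('top','side'):
    c=imaging.calibration(n);R=np.array(c['R']);print(n,-R.T@np.array(c['t']),R[2],c['K'])
s=st();print({k:np.round(v,3).tolist() for k,v in s.items()})
E
```

```text
top [0.46391143 0.07319064 1.03219007] [ 0.06222996 -0.02805675 -0.9976674 ] [[348.9565983    0.         252.61654767]
 [  0.         348.9565983  190.3739237 ]
 [  0.           0.           1.        ]]
side [0.07941193 0.63179435 0.82278646] [ 0.42377051 -0.56982025 -0.7040763 ] [[356.7302541    0.         251.87267608]
 [  0.         356.7302541  189.74750581]
 [  0.           0.           1.        ]]
{'clock': 0.1, 'joints': [-1.525, 0.381, 1.298, 0.0, 1.464, -0.215], 'dq': [-0.0, -0.001, -0.003, -0.0, -0.0, -0.001], 'tau': [0.004, -44.922, -23.166, -0.0, 0.004, 0.0], 'tool_pos': [0.142, -0.531, 0.231], 'orientation': [[0.966, 0.258, -0.0], [0.258, -0.966, 0.001], [0.0, -0.001, -1.0]], 'contact_force': [0.677, 0.279, 0.046], 'torque': [0.0, -0.017, -0.027], 'grip_force': 0.0, 'width': 0.086}
```

View pics/t0.png

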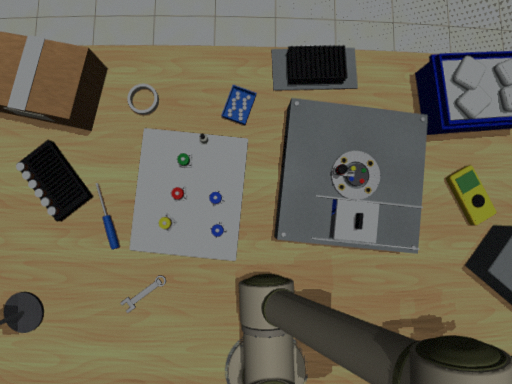

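View pics/s0.png

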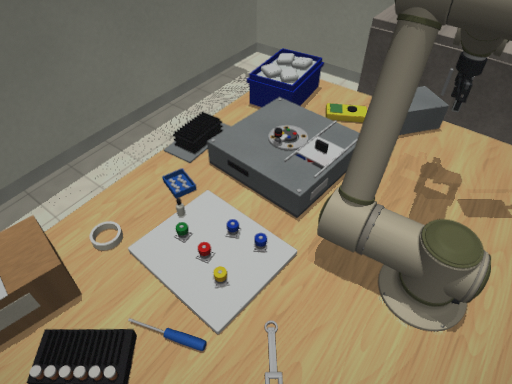

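The top view shows green (184,160), red (178,193), two blue (215,198) and (218,230), and yellow (166,223) on the foam. The cabinet is at (352,175), its hatch tab at (359,221), and the knob is near (341,170).

```bash
cat >> h.py <<'E'
HS={'red':[(0,8),(172,180)],'yellow':[(22,34)],'green':[(50,85)],'blue':[(105,128)]}
def blobs(im,col,amin=25,s=130,v=60):
    h=cv2.cvtColor(im,cv2.COLOR_RGB2HSV);m=np.zeros(im.shape[:2],np.uint8)
    for a,b in HS[col]: m|=cv2.inRange(h,(a,s,v),(b,255,255))
    n,l,stt,c=cv2.connectedComponentsWithStats(m)
    return [(c[i],stt[i]) for i in range(1,n) if stt[i][4]>=amin]
def cons(im,n='top'):
    out=[]
    for col in HS:
        for c,s in blobs(im,col):
            p=plane(n,[c],0.058 if n=='top' else 0.052)[0]
            if 0.2<p[0]<0.72 and 0.12<p[1]<0.56 and s[4]<260 : out.append((col,np.round(c,1).tolist(),int(s[4]),np.round(p,3).tolist()))
    return out
E
python3 - <<'E'
from h import *
a=snap('top');b=snap('side')
for n,i in(('top',a),('side',b)):
    print(n,*cons(i,n),sep='\n')
g=cv2.resize(a[90:260,260:440],None,fx=4.4,fy=3.5*4.4/4.4,interpolation=cv2.INTER_CUBIC)
g=cv2.resize(a[90:260,265:440],(700,680)[:2] if 0 else (617,600),interpolation=cv2.INTER_CUBIC)
cv2.imwrite('pics/t1.png',g[:,:,::-1])
cv2.imwrite('pics/s1.png',cv2.resize(b[90:215,205:365],(768,600),interpolation=cv2.INTER_CUBIC)[:,:,::-1])
E
```

```text
top
('red', [177.4, 193.0], 94, [0.515, 0.256, 0.058])
('yellow', [164.6, 222.5], 98, [0.432, 0.289, 0.058])
('green', [183.0, 159.1], 79, [0.61, 0.242, 0.058])
('blue', [215.1, 197.3], 93, [0.504, 0.15, 0.058])
('blue', [110.2, 231.9], 246, [0.404, 0.441, 0.058])
('blue', [217.0, 230.0], 86, [0.413, 0.143, 0.058])
side
('red', [203.9, 248.9], 126, [0.514, 0.261, 0.052])
('yellow', [220.0, 273.7], 143, [0.431, 0.294, 0.052])
('green', [181.1, 227.4], 72, [0.614, 0.245, 0.052])
('blue', [232.4, 225.8], 104, [0.502, 0.155, 0.052])
('blue', [260.3, 239.6], 117, [0.412, 0.148, 0.052])
```

View pics/t1.png

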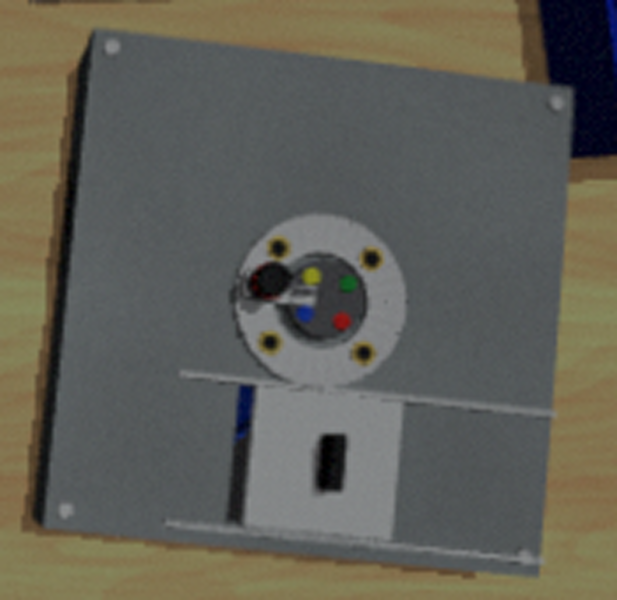

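View pics/s1.png

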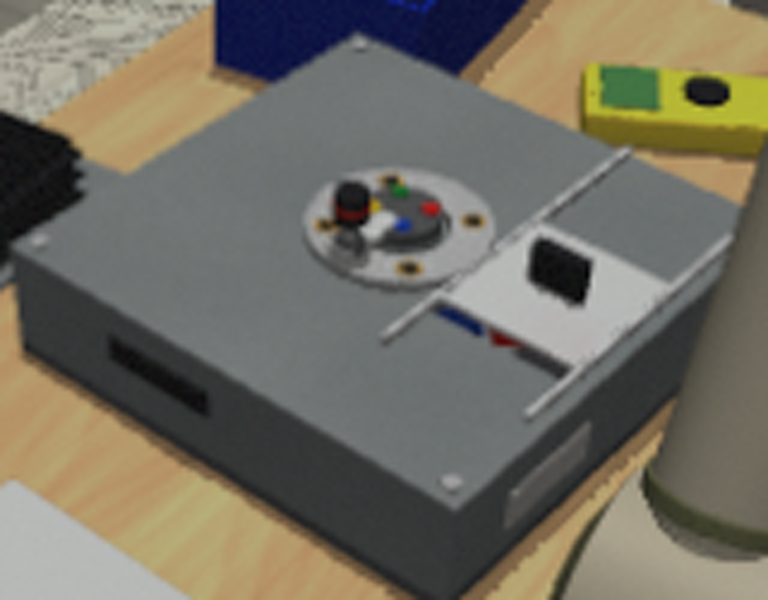

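The crops show the index ring with its four holes, and the knob at about carousel angle 0.9. The blue dot points toward the front-left, and the hatch is nearly shut (a gap of a few mm at its left).

```bash
python3 - <<'E'
from h import *
f=lambda L:np.array(L,float)*np.array([175/617,170/600])+[265,90]-0.4
g=lambda L:np.array(L,float)*np.array([160/768,125/600])+[205,90]-0.4
co=plane('top',f([(93,30),(574,88),(540,577),(42,525)]),.096);print(co.round(3),co.mean(0))
print(np.linalg.norm(np.diff(co,axis=0),axis=1), [np.degrees(np.arctan2(*(co[i]-co[j])[[1,0]])) for i,j in((0,3),(1,2))])
ho=plane('top',f([(279,248),(371,259),(364,353),(270,343)]),.104);print(ho.round(4),ho.mean(0))
print(np.degrees(np.arctan2(*(ho-ho.mean(0))[:,[1,0]].T)),np.linalg.norm(ho-ho.mean(0),axis=1))
hs=plane('side',g([(391,181),(472,221),(410,268),(326,226)]),.104);print('side holes',hs.mean(0).round(4),np.degrees(np.arctan2(*(hs-hs.mean(0))[:,[1,0]].T)))
cs=plane('side',g([(360,38),(740,208),(15,240),(455,510)]),.096);print('side corners',cs.round(3),cs[[1,2]].mean(0),(cs[0]+cs[3])/2)
print('tab',plane('top',f([(331,435),(331,490),(331,462)]),[.135]).round(4),plane('side',g([(560,250)]),.135).round(4))
print('knob top',plane('top',f([(270,279)]),.159),plane('side',g([(352,188)]),.159))
print('hatch',plane('top',f([(254,386),(404,404),(392,541),(244,526)]),.101).round(4))
print('gap',plane('top',f([(229,520),(238,385)]),.096).round(4))
E
```

```text
[[ 0.779 -0.056  0.096]
 [ 0.744 -0.446  0.096]
 [ 0.355 -0.409  0.096]
 [ 0.394 -0.018  0.096]] [ 0.56805201 -0.23235331  0.096     ]
[0.39104081 0.38995744 0.39237935] [np.float64(-5.614813271793769), np.float64(-5.416369828094083)]
[[ 0.6079 -0.1996  0.104 ]
 [ 0.6007 -0.2721  0.104 ]
 [ 0.5278 -0.2657  0.104 ]
 [ 0.5345 -0.192   0.104 ]] [ 0.56774899 -0.23234051  0.104     ]
[  39.191785    -50.32851331 -140.16143983  129.4798847 ] [0.05185149 0.05166051 0.05202461 0.05224662]
side holes [ 0.5671 -0.2292  0.104 ] [ -50.69096206 -140.40271599  130.1597398    39.96081427]
side corners [[ 0.736 -0.436  0.096]
 [ 0.384 -0.403  0.096]
 [ 0.781 -0.062  0.096]
 [ 0.393 -0.017  0.096]] [ 0.58235425 -0.23213182  0.096     ] [ 0.5645583  -0.22659068  0.096     ]
tab [[ 0.4646 -0.2288  0.135 ]
 [ 0.4241 -0.2286  0.135 ]
 [ 0.4447 -0.2287  0.135 ]] [[ 0.4447 -0.2303  0.135 ]]
knob top [[ 0.57669771 -0.17659854  0.159     ]] [[ 0.57664411 -0.17788518  0.159     ]]
hatch [[ 0.5016 -0.1802  0.101 ]
 [ 0.489  -0.2981  0.101 ]
 [ 0.3838 -0.2879  0.101 ]
 [ 0.395  -0.1724  0.101 ]]
gap [[ 0.3991 -0.162   0.096 ]
 [ 0.5024 -0.1691  0.096 ]]
```

```bash
cat >> h.py <<'E'
C=np.array([.5675,-.231]);A=np.radians(-5.4);cx=np.array([np.cos(A),np.sin(A)]);cy=np.array([-cx[1],cx[0]])
def P(a,b): return C+a*cx+b*cy      # cab coords -> world
def yaw(s): return np.degrees(np.arctan2(s['orientation'][1][0],s['orientation'][0][0]))
def go(x,y,z,yw):
    s=st();d=(np.array([x,y,z])-s['tool_pos'])/.15;dy=(yw-yaw(s)+180)%360-180
    print('clock %.1f pos %s yaw %.1f F %s w %.4f'%(s['clock'],np.round(s['tool_pos'],4),yaw(s),np.round(s['contact_force'],1),s['width']),'SHARES',d.round(3),'turn',round(dy/90,3),'minrows',max(np.linalg.norm(d)/.333,abs(dy)/8.5).round(1))
E
python3 -m crank '[[0.225,0.225,0,0,0,-0.025],[0.225,0.225,0,0,0,-0.025],[0.225,0.225,0,0,0,-0.025],[0.225,0.225,0,0,0,-0.025],[0.225,0.225,0,0,0,-0.025],[0.225,0.225,0,0,0,-0.025],[0.225,0.225,0,0,0,-0.025],[0.225,0.225,0,0,0,-0.025],[0.225,0.22,0,0,0,-0.025],[0,0,0,0,0,0]]' 0.4 30
python3 - <<'E'
from h import *
go(.4447,-.2295,.111,-5.4)
a=snap('top')
cv2.imwrite('pics/t2.png',cv2.resize(a[140:250,145:245],(545,600),interpolation=cv2.INTER_CUBIC)[:,:,::-1])
E
```

```text
clock: 1.2
tool_pos: [0.4482, -0.2246, 0.2312]
orientation: [[0.996, -0.088, 0.001], [-0.088, -0.996, 0.001], [0.001, -0.001, -1.0]]
contact_force: [-0.9, -1.4, -0.1]
width: 0.0513
grip_force: 0.0
clock 1.2 pos [ 0.4482 -0.2246  0.2312] yaw -5.0 F [-0.9 -1.4 -0.1] w 0.0513 SHARES [-0.023 -0.033 -0.801] turn -0.004 minrows 2.4
```

View pics/t2.png

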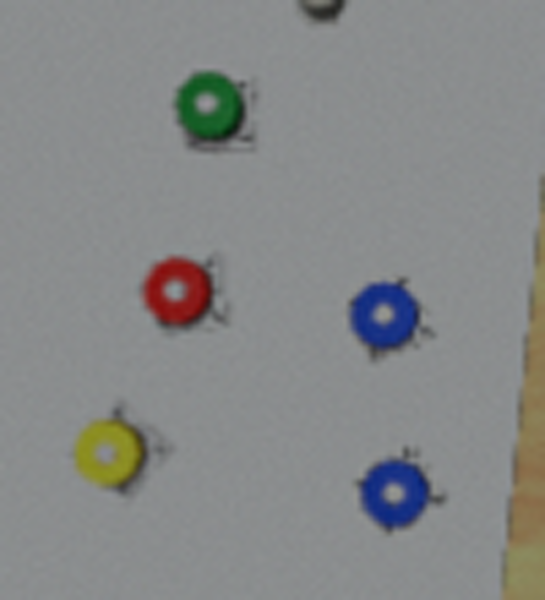

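The blue flanges are turned about 26° (far, 383,315) and 30° (near, 395,493) from world x. Next I descend on the hatch tab.

```bash

python3 -m crank '[[-0.02,-0.03,-0.26,0,0,-0.004],[0,0,-0.27,0,0,0],[0,0,-0.27,0,0,0],[0,0,0,0,0,0],[0,0,0,0,0,0]]' | head -2
python3 -c "
from h import *
go(.4447,-.2295,.111,-5.4)"
python3 -m crank '[[0,0,0,0,0,0],[0,0,0,0,0,0],[0,0,0,0,0,0],[0,0,0,0,0,0],[0,0,0,0,0,0],[0,0,0,0,0,0]]' 1 40
python3 -c "
from h import *
go(*P(-.123,-.118),.111,-5.4)"
```

```text
clock: 1.75
tool_pos: [0.4424, -0.2338, 0.1121]
clock 1.8 pos [ 0.4424 -0.2338  0.1121] yaw -5.7 F [-0.3  0.   0.3] w 0.0516 SHARES [ 0.015  0.029 -0.008] turn 0.004 minrows 0.1
clock: 2.35
tool_pos: [0.443, -0.2334, 0.1128]
orientation: [[0.995, -0.098, 0.002], [-0.098, -0.995, -0.002], [0.002, 0.002, -1.0]]
contact_force: [-0.9, -0.1, 7.0]
width: 0.0108
grip_force: 40.8
clock 2.4 pos [ 0.443  -0.2334  0.1128] yaw -5.6 F [-0.9 -0.1  7. ] w 0.0108 SHARES [-0.061 -0.69  -0.012] turn 0.003 minrows 2.1
```

```bash

python3 -m crank '[[-0.013,-0.142,0,0,0,0],[-0.013,-0.142,0,0,0,0],[-0.013,-0.142,0,0,0,0],[-0.013,-0.142,0,0,0,0],[-0.013,-0.142,0,0,0,0],[0,0,0,0,0,0],[0,0,0,0,0,0],[0,0,0,0,0,0]]'
python3 - <<'E'
from h import *
go(*P(-.123,-.118),.111,-5.4)
E
python3 -m crank '[[0,0,0,0,0,0],[0,0,0,0,0,0],[0,0,0,0,0,0],[0,0,0.25,0,0,0],[0,0,0.28,0,0,0],[0,0,0.28,0,0,0],[0,0,0,0,0,0]]' 0.35
python3 - <<'E'
from h import *
go(*P(-.123,-.118),.23,-5.4)
b=snap('side')
cv2.imwrite('pics/s2.png',cv2.resize(b[90:215,205:365],(768,600),interpolation=cv2.INTER_CUBIC)[:,:,::-1])
E
```

```text
clock: 3.15
tool_pos: [0.4328, -0.3366, 0.1128]
orientation: [[0.995, -0.098, 0.0], [-0.098, -0.995, 0.004], [-0.0, -0.004, -1.0]]
contact_force: [-2.0, 14.3, 12.5]
width: 0.0114
grip_force: 43.1
clock 3.1 pos [ 0.4328 -0.3366  0.1128] yaw -5.6 F [-2.  14.3 12.5] w 0.0114 SHARES [ 0.007 -0.002 -0.012] turn 0.003 minrows 0.0
clock: 3.85
tool_pos: [0.4341, -0.341, 0.2385]
orientation: [[0.995, -0.099, 0.007], [-0.099, -0.995, -0.009], [0.008, 0.008, -1.0]]
contact_force: [-0.1, -0.4, -0.4]
width: 0.0557
grip_force: 0.0
clock 3.9 pos [ 0.4341 -0.341   0.2385] yaw -5.7 F [-0.1 -0.4 -0.4] w 0.0557 SHARES [-0.001  0.028 -0.057] turn 0.003 minrows 0.2
```

View pics/s2.png

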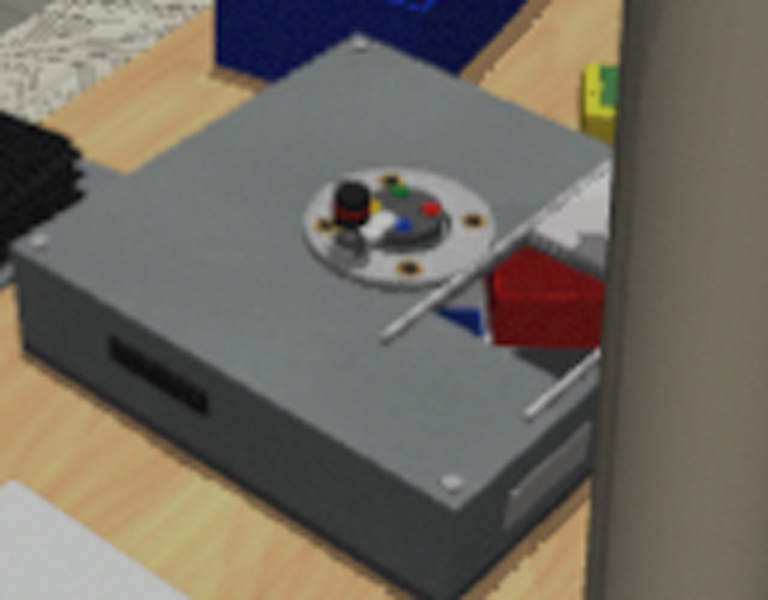

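The hatch is fully open, hard against its stop. The red bin (550,290) and the corner of the blue one (460,320) show in the opening. Now the knob.

```bash

python3 -m crank '[[0.095,0.11,0,0,0,0.094],[0.095,0.11,0,0,0,0.094],[0.095,0.11,0,0,0,0.094],[0.095,0.11,0,0,0,0.094],[0.095,0.11,0,0,0,0.094],[0.095,0.11,0,0,0,0.094],[0.095,0.11,0,0,0,0.094],[0.095,0.11,0,0,0,0.094],[0.095,0.11,0,0,0,0.094],[0.095,0.11,0,0,0,0.094]]' 0.35 60 |head -2
python3 -m crank '[[0,0,0,0,0,0.02],[0,0,0,0,0,0],[0,0,0,0,0,0]]' |head -2
python3 - <<'E'
from h import *
go(.5765,-.1783,.127,80)
E
```

```text
clock: 4.9
tool_pos: [0.5755, -0.1737, 0.2312]
clock: 5.2
tool_pos: [0.575, -0.1746, 0.2319]
clock 5.2 pos [ 0.575  -0.1746  0.2319] yaw 80.6 F [-0.  -0.2  0.7] w 0.0558 SHARES [ 0.01  -0.025 -0.699] turn -0.007 minrows 2.1
```

```bash

python3 -m crank '[[0.01,-0.025,-0.2,0,0,0],[0,0,-0.2,0,0,0],[0,0,-0.2,0,0,0],[0,0,-0.1,0,0,0],[0,0,0,0,0,0],[0,0,0,0,0,0]]' |head -4
python3 -m crank '[[0,0,0,0,0,0],[0,0,0,0,0,0],[0,0,0,0,0,0],[0,0,0,0,0,0],[0,0,0,0,0,0]]' 1 60
python3 -m crank '[[0,0,0.02,0,0,0],[0,0,0.02,0,0,0],[0,0,0.01,0,0,0],[0,0,0,0,0,0],[0,0,0,0,0,0]]' 1 60
python3 - <<'E'
from h import *
s=st();d=s['tool_pos'][:2]-C;print(np.linalg.norm(d),np.degrees(np.arctan2(d[1],d[0])))
go(*(C+.052*np.array([np.cos(np.radians(129.6)),np.sin(np.radians(129.6))])),.134,129.6)
E
```

```text
clock: 5.8
tool_pos: [0.5769, -0.1786, 0.1283]
orientation: [[0.162, 0.987, 0.0], [0.987, -0.162, -0.0], [-0.0, 0.0, -1.0]]
contact_force: [-0.3, -1.0, 0.2]
clock: 6.3
tool_pos: [0.5767, -0.1783, 0.1289]
orientation: [[0.161, 0.987, 0.001], [0.987, -0.161, -0.001], [-0.001, 0.001, -1.0]]
contact_force: [-4.0, 0.0, 5.7]
width: 0.025
grip_force: 44.5
clock: 6.8
tool_pos: [0.5766, -0.1782, 0.1349]
orientation: [[0.161, 0.987, -0.001], [0.987, -0.161, 0.0], [-0.0, -0.001, -1.0]]
contact_force: [0.2, -2.3, -8.9]
width: 0.0241
grip_force: 59.5
0.053550311513393366 80.19913678903403
clock 6.8 pos [ 0.5766 -0.1782  0.1349] yaw 80.7 F [ 0.2 -2.3 -8.9] w 0.0241 SHARES [-0.282 -0.085 -0.006] turn 0.543 minrows 5.7
```

```bash
cat >> h.py <<'E'
def arc(th1,n,rr=.052):
    s=st();d=s['tool_pos'][:2]-C;t0=np.degrees(np.arctan2(d[1],d[0]));r0=np.linalg.norm(d);th1=t0+(th1-t0)%360
    t=np.radians(np.linspace(t0,th1,n+1));R=np.linspace(r0,rr,n+1)
    p=np.c_[R*np.cos(t),R*np.sin(t)];print('from',t0.round(1),r0.round(4),'turn share/row',((th1-t0)/n/90).round(4));print((np.diff(p,axis=0)/.15).round(3).tolist())
E
python3 -c "
from h import *
arc(129.6,8)"
```

```text
from 80.2 0.0536 turn share/row 0.0686
[[-0.038, 0.003], [-0.038, -0.001], [-0.038, -0.005], [-0.037, -0.009], [-0.036, -0.013], [-0.034, -0.017], [-0.032, -0.02], [-0.029, -0.023]]
```

```bash

python3 -m crank '[[-0.038,0.003,0,0,0,0.068],[-0.038,-0.001,0,0,0,0.068],[-0.038,-0.005,0,0,0,0.068],[-0.037,-0.009,0,0,0,0.068],[-0.036,-0.013,0,0,0,0.068],[-0.034,-0.017,0,0,0,0.068],[-0.032,-0.02,0,0,0,0.068],[-0.029,-0.023,0,0,0,0.068],[0,0,0,0,0,0],[0,0,0,0,0,0]]' 
python3 - <<'E'
from h import *
arc(129.6,1)
E
```

```text
clock: 7.8
tool_pos: [0.5332, -0.1893, 0.1345]
orientation: [[-0.639, 0.769, -0.004], [0.769, 0.639, 0.004], [0.005, -0.001, -1.0]]
contact_force: [-3.4, 3.5, -8.6]
width: 0.0242
grip_force: 60.0
from 129.4 0.054 turn share/row 0.0022
[[0.008, -0.011]]
```

```bash

python3 -m crank '[[0,0,-0.02,0,0,0],[0,0,-0.02,0,0,0],[0,0,-0.02,0,0,0],[0,0,-0.02,0,0,0],[0,0,0,0,0,0],[0,0,0,0,0,0]]' 
python3 - <<'E'
from h import *
arc(129.6,1)
E
```

```text
clock: 8.4
tool_pos: [0.5334, -0.1892, 0.1233]
orientation: [[-0.639, 0.769, -0.003], [0.769, 0.639, 0.003], [0.004, -0.0, -1.0]]
contact_force: [-5.4, 5.5, -2.8]
width: 0.0244
grip_force: 60.9
from 129.2 0.054 turn share/row 0.0047
[[0.006, -0.012]]
```

```bash

python3 -m crank '[[0,0,0,0,0,0],[0,0,0,0,0,0],[0,0,0,0,0,0],[0,0,0.1,0,0,0],[0,0,0.2,0,0,0],[0,0,0.2,0,0,0],[0,0,0.2,0,0,0]]' 0.35 | head -2
python3 -m crank '[[-0.025,0.285,0,0,0,-0.019],[-0.025,0.285,0,0,0,-0.019],[-0.025,0.285,0,0,0,-0.019],[-0.025,0.285,0,0,0,-0.019],[-0.025,0.285,0,0,0,-0.019],[-0.025,0.285,0,0,0,-0.019],[-0.025,0.285,0,0,0,-0.019],[-0.025,0.285,0,0,0,-0.019],[0,0,0,0,0,0],[0,0,0,0,0,0]]' 0.3 40 | head -2
python3 - <<'E'
from h import *
a=snap('top');b=snap('side')
for n,i in(('top',a),('side',b)):
    print(n,*cons(i,n),sep='\n')
go(.503,.1525,.032,116)
x=cv2.resize(a[90:260,265:440],(412,400),interpolation=cv2.INTER_CUBIC);y=cv2.resize(b[120:200,255:335],(388,400),interpolation=cv2.INTER_CUBIC)
cv2.imwrite('pics/c1.png',np.hstack([x,y])[:,:,::-1])
E
```

```text
clock: 9.1
tool_pos: [0.5346, -0.1909, 0.2299]
clock: 10.1
tool_pos: [0.5045, 0.1518, 0.2286]
top
('green', [183.0, 156.0], 34, [0.619, 0.242, 0.058])
('blue', [110.2, 232.0], 252, [0.404, 0.441, 0.058])
('blue', [215.7, 230.0], 65, [0.413, 0.147, 0.058])
side
('red', [203.9, 248.9], 126, [0.514, 0.261, 0.052])
('yellow', [220.1, 273.6], 143, [0.431, 0.294, 0.052])
('green', [181.2, 228.3], 88, [0.611, 0.247, 0.052])
('blue', [232.3, 225.9], 101, [0.502, 0.155, 0.052])
('blue', [260.2, 239.9], 109, [0.411, 0.149, 0.052])
clock 10.2 pos [0.5048 0.1503 0.2285] yaw 116.0 F [-0.5 -0.4  0.1] w 0.0600 SHARES [-0.012  0.014 -1.31 ] turn 0.0 minrows 3.9
```

View pics/c1.png

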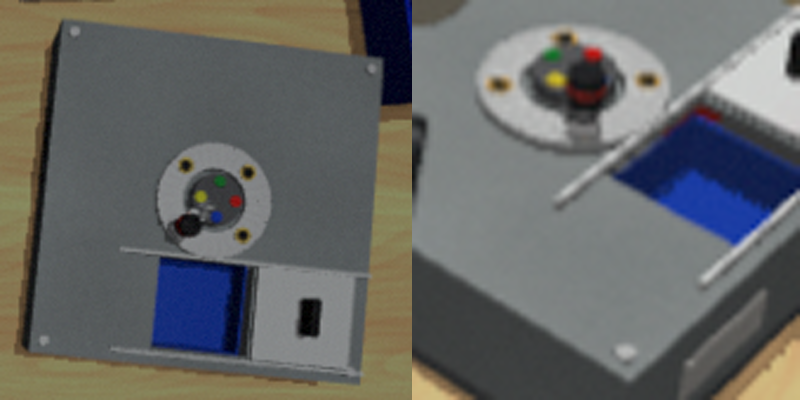

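The blue bin now fills the opening (crop 205,305), and the knob is over the front-left hole (188,222). Grasping the far blue next.

```bash

python3 -m crank '[[-0.012,0.014,-0.3,0,0,0],[0,0,-0.3,0,0,0],[0,0,-0.3,0,0,0],[0,0,-0.3,0,0,0],[0,0,-0.11,0,0,0],[0,0,0,0,0,0],[0,0,0,0,0,0]]' 0.3 40 |head -2
python3 -m crank '[[0,0,0,0,0,0],[0,0,0,0,0,0],[0,0,0,0,0,0],[0,0,0,0,0,0],[0,0,0,0,0,0]]' 1 50
python3 -m crank '[[0,0,0.2,0,0,0],[0,0,0.3,0,0,0],[0,0,0.3,0,0,0],[0,0,0.3,0,0,0],[0,0,0.1,0,0,0],[0,0,0,0,0,0]]'
python3 - <<'E'
from h import *
from itertools import product
o1,d1=ray('top',[[188/412*175+264.6,221/400*170+89.6]]);o2,d2=ray('side',[[255+(586-412)/388*80-.4,120+80*73/400-.4]])
M=np.c_[d1[0],-d2[0]];l=np.linalg.lstsq(M,o2-o1,rcond=None)[0];print('knob tri',o1+l[0]*d1[0],o2+l[1]*d2[0])
go(*P(-.122,.025),.2,84.6)
E
```

```text
clock: 10.9
tool_pos: [0.5035, 0.1524, 0.0326]
clock: 11.4
tool_pos: [0.5036, 0.1531, 0.0334]
orientation: [[-0.439, 0.899, 0.003], [0.899, 0.439, -0.0], [-0.002, 0.003, -1.0]]
contact_force: [0.5, -1.2, 5.6]
width: 0.0326
grip_force: 49.2
clock: 12.0
tool_pos: [0.5035, 0.1533, 0.215]
orientation: [[-0.439, 0.899, 0.007], [0.899, 0.439, 0.0], [-0.002, 0.006, -1.0]]
contact_force: [-0.1, 0.1, -1.2]
width: 0.0322
grip_force: 49.8
knob tri [ 0.53976411 -0.18825315  0.14737265] [ 0.53628526 -0.19048187  0.14773296]
clock 12.0 pos [0.5035 0.1533 0.215 ] yaw 116.0 F [-0.1  0.1 -1.2] w 0.0322 SHARES [-0.367 -2.32  -0.1  ] turn -0.349 minrows 7.1
```

```bash

python3 -m crank '[[-0.045,-0.29,0,0,0,-0.0435],[-0.045,-0.29,0,0,0,-0.0435],[-0.045,-0.29,0,0,0,-0.0435],[-0.045,-0.29,0,0,0,-0.0435],[-0.045,-0.29,0,0,0,-0.0435],[-0.045,-0.29,0,0,0,-0.0435],[-0.045,-0.29,0,0,0,-0.0435],[-0.045,-0.29,0,0,0,-0.0435],[0,0,0,0,0,0],[0,0,0,0,0,0]]'
python3 -c "
from h import *
go(*P(-.121,.025),.055,84.6)"
```

```text
clock: 13.0
tool_pos: [0.448, -0.195, 0.2106]
orientation: [[0.094, 0.996, -0.002], [0.996, -0.094, 0.002], [0.001, -0.002, -1.0]]
contact_force: [0.3, 0.0, -0.3]
width: 0.0322
grip_force: 49.9
clock 13.0 pos [ 0.448  -0.195   0.2106] yaw 84.6 F [ 0.3  0.  -0.3] w 0.0322 SHARES [ 0.009  0.002 -1.038] turn -0.0 minrows 3.1
```

```bash

python3 -m crank '[[0.01,0,-0.25,0,0,0],[0,0,-0.25,0,0,0],[0,0,-0.25,0,0,0],[0,0,-0.15,0,0,0],[0,0,-0.06,0,0,0],[0,0,0,0,0,0],[0,0,0,0,0,0]]'
python3 -c "
from h import *
go(*P(-.121,.025),.054,84.6)"
```

```text
clock: 13.7
tool_pos: [0.4508, -0.1946, 0.0687]
orientation: [[0.092, 0.996, 0.001], [0.996, -0.092, -0.001], [-0.001, 0.001, -1.0]]
contact_force: [-0.0, -0.1, -0.0]
width: 0.0324
grip_force: 49.9
clock 13.7 pos [ 0.4508 -0.1946  0.0687] yaw 84.7 F [-0.  -0.1 -0. ] w 0.0324 SHARES [-0.009 -0.001 -0.098] turn -0.002 minrows 0.3
```

```bash

python3 -m crank '[[-0.01,0,-0.05,0,0,0],[0,0,-0.04,0,0,0],[0,0,-0.005,0,0,0],[0,0,0,0,0,0],[0,0,0,0,0,0]]'
python3 -m crank '[[0,0,0,0,0,0],[0,0,0,0,0,0],[0,0,0,0,0,0],[0,0,0.1,0,0,0],[0,0,0.3,0,0,0],[0,0,0.3,0,0,0],[0,0,0.3,0,0,0],[0,0,0,0,0,0]]' 0.45
python3 -m crank '[[-0.04,0.28,0,0,0,0.043],[-0.04,0.28,0,0,0,0.043],[-0.04,0.28,0,0,0,0.043],[-0.04,0.28,0,0,0,0.043],[-0.04,0.28,0,0,0,0.043],[-0.04,0.28,0,0,0,0.043],[-0.04,0.28,0,0,0,0.043],[-0.04,0.28,0,0,0,0.043],[0,0,0,0,0,0.04],[0,0,0,0,0,0]]' 0.3 |head -2
python3 - <<'E'
from h import *
a=snap('top');b=snap('side')
for n,i in(('top',a),('side',b)):
    print(n,*cons(i,n),sep='\n')
go(.412,.1465,.032,120)
cv2.imwrite('pics/c2.png',cv2.resize(b[120:200,255:335],(400,400),interpolation=cv2.INTER_CUBIC)[:,:,::-1])
E
```

```text
clock: 14.2
tool_pos: [0.4487, -0.1948, 0.0539]
orientation: [[0.093, 0.996, 0.0], [0.996, -0.093, -0.0], [-0.0, 0.0, -1.0]]
contact_force: [-1.4, 0.9, 6.3]
width: 0.0323
grip_force: 50.4
clock: 15.0
tool_pos: [0.4505, -0.196, 0.2089]
orientation: [[0.092, 0.996, 0.009], [0.996, -0.092, -0.007], [-0.006, 0.009, -1.0]]
contact_force: [1.0, -0.8, -1.6]
width: 0.047
grip_force: 0.0
clock: 16.0
tool_pos: [0.4002, 0.1421, 0.203]
top
('red', [177.4, 193.0], 95, [0.515, 0.256, 0.058])
('yellow', [164.2, 220.7], 64, [0.437, 0.291, 0.058])
('green', [183.1, 159.1], 78, [0.61, 0.242, 0.058])
('blue', [110.2, 231.9], 250, [0.404, 0.441, 0.058])
side
('red', [203.9, 248.9], 126, [0.514, 0.261, 0.052])
('yellow', [219.9, 273.7], 142, [0.431, 0.294, 0.052])
('green', [181.1, 227.5], 75, [0.613, 0.245, 0.052])
('blue', [260.2, 239.9], 115, [0.411, 0.149, 0.052])
clock 16.1 pos [0.4007 0.1409 0.2032] yaw 119.1 F [-0.6 -1.1 -0.8] w 0.0599 SHARES [ 0.076  0.037 -1.141] turn 0.01 minrows 3.4
```

View pics/c2.png

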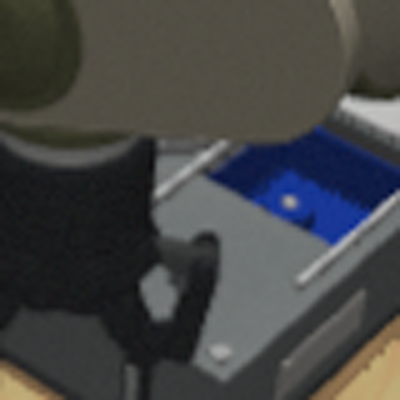

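The first blue is in the bin, its cap centre visible at crop (290,203). Next is the second blue.

```bash

python3 -m crank '[[0.04,0.02,0,0,0,0.01],[0.036,0.017,-0.2,0,0,0],[0,0,-0.3,0,0,0],[0,0,-0.3,0,0,0],[0,0,-0.3,0,0,0],[0,0,-0.04,0,0,0],[0,0,0,0,0,0],[0,0,0,0,0,0]]' 0.3 40 |head -2
python3 -m crank '[[0,0,0,0,0,0],[0,0,0,0,0,0],[0,0,0,0,0,0],[0,0,0,0,0,0],[0,0,0,0,0,0]]' 1 50
python3 -m crank '[[0,0,0.2,0,0,0],[0,0,0.3,0,0,0],[0,0,0.3,0,0,0],[0,0,0.3,0,0,0],[0,0,0.1,0,0,0],[0,0,0,0,0,0]]'
python3 - <<'E'
from h import *
go(*P(-.121,-.025),.2,84.6)
E
```

```text
clock: 16.9
tool_pos: [0.4134, 0.1466, 0.0342]
clock: 17.4
tool_pos: [0.4129, 0.1468, 0.0342]
orientation: [[-0.502, 0.865, 0.003], [0.865, 0.502, 0.0], [-0.002, 0.003, -1.0]]
contact_force: [-1.4, -1.4, 11.2]
width: 0.0329
grip_force: 48.6
clock: 18.0
tool_pos: [0.4128, 0.1469, 0.2153]
orientation: [[-0.502, 0.865, 0.006], [0.865, 0.502, 0.0], [-0.003, 0.006, -1.0]]
contact_force: [-0.4, 0.3, -0.5]
width: 0.0322
grip_force: 49.9
clock 18.0 pos [0.4128 0.1469 0.2153] yaw 120.2 F [-0.4  0.3 -0.5] w 0.0322 SHARES [ 0.213 -2.609 -0.102] turn -0.395 minrows 7.9
```

```bash

python3 -m crank '[[0.024,-0.29,0,0,0,-0.044],[0.024,-0.29,0,0,0,-0.044],[0.024,-0.29,0,0,0,-0.044],[0.024,-0.29,0,0,0,-0.044],[0.024,-0.29,0,0,0,-0.044],[0.024,-0.29,0,0,0,-0.044],[0.024,-0.29,0,0,0,-0.044],[0.023,-0.29,0,0,0,-0.044],[0.022,-0.29,0,0,0,-0.043],[0,0,0,0,0,0]]' |head -2
python3 -m crank '[[0,0,0,0,0,0],[0,0,-0.25,0,0,0],[0,0,-0.2,0,0,0],[0,0,0,0,0,0]]'
python3 -c "
from h import *
go(*P(-.121,-.025),.054,84.6)"
```

```text
clock: 19.0
tool_pos: [0.4436, -0.2489, 0.2107]
clock: 19.4
tool_pos: [0.4424, -0.242, 0.1418]
orientation: [[0.092, 0.996, -0.006], [0.996, -0.092, 0.006], [0.005, -0.007, -1.0]]
contact_force: [-0.5, 0.1, -1.1]
width: 0.0325
grip_force: 50.0
clock 19.4 pos [ 0.4424 -0.242   0.1418] yaw 84.7 F [-0.5  0.1 -1.1] w 0.0325 SHARES [ 0.015 -0.017 -0.585] turn -0.001 minrows 1.8
```

```bash

python3 -m crank '[[0,0,-0.2,0,0,0],[0,0,-0.2,0,0,0],[0,0,-0.1,0,0,0],[0,0,-0.05,0,0,0],[0,0,0,0,0,0],[0,0,0,0,0,0]]'
python3 -c "
from h import *
go(*P(-.121,-.025),.054,84.6)"
```

```text
clock: 20.0
tool_pos: [0.4446, -0.2449, 0.0638]
orientation: [[0.093, 0.996, 0.001], [0.996, -0.093, -0.001], [-0.001, 0.002, -1.0]]
contact_force: [0.2, -0.1, 0.1]
width: 0.0324
grip_force: 50.0
clock 20.0 pos [ 0.4446 -0.2449  0.0638] yaw 84.6 F [ 0.2 -0.1  0.1] w 0.0324 SHARES [ 0.     0.003 -0.065] turn -0.0 minrows 0.2
```

```bash

python3 -m crank '[[0,0,-0.03,0,0,0],[0,0,-0.03,0,0,0],[0,0,-0.005,0,0,0],[0,0,0,0,0,0],[0,0,0,0,0,0]]' | grep -E 'pos|force'
python3 -m crank '[[0,0,0,0,0,0],[0,0,0,0,0,0],[0,0,0,0,0,0],[0,0,0.1,0,0,0],[0,0,0.3,0,0,0],[0,0,0.3,0,0,0],[0,0,0.3,0,0,0],[0,0,0,0,0,0]]' 0.45 |head -2
python3 -m crank '[[0.1,0.062,0,0,0,0.083],[0.1,0.062,0,0,0,0.083],[0.1,0.062,0,0,0,0.083],[0.1,0.062,0,0,0,0.083],[0.1,0.062,0,0,0,0.083],[0.1,0.062,0,0,0,0.083],[0,0,0,0,0,0],[0,0,0,0,0,0]]' 0.35 60 |head -2
python3 - <<'E'
from h import *
go(.5337,-.1893,.123,129.6)
b=snap('side');print(cons(b,'side'))
cv2.imwrite('pics/c3.png',cv2.resize(b[120:200,255:335],(400,400),interpolation=cv2.INTER_CUBIC)[:,:,::-1])
E
```

```text
tool_pos: [0.4446, -0.2456, 0.0547]
contact_force: [-4.6, 0.1, 18.8]
grip_force: 52.0
clock: 21.3
tool_pos: [0.4458, -0.2461, 0.2082]
clock: 22.1
tool_pos: [0.5337, -0.1888, 0.202]
clock 22.1 pos [ 0.5337 -0.1888  0.202 ] yaw 129.3 F [-0.   0.6  0.5] w 0.0557 SHARES [-0.    -0.003 -0.526] turn 0.003 minrows 1.6
[('red', [203.9, 248.9], 126, [0.514, 0.261, 0.052]), ('yellow', [220.0, 273.6], 141, [0.431, 0.294, 0.052]), ('green', [181.1, 227.6], 75, [0.613, 0.245, 0.052])]
```

View pics/c3.png

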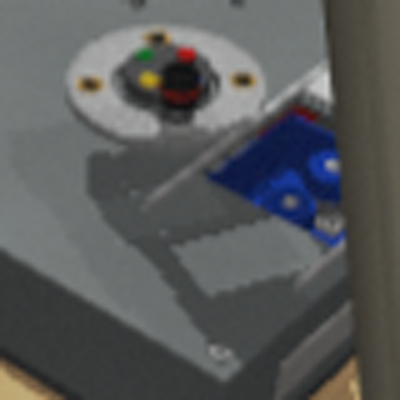

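Both blues stand upright (crop 290,203 and 330,165). Next I swing the carousel to yellow.

```bash

python3 -m crank '[[0,0,-0.2,0,0,0],[0,0,-0.2,0,0,0],[0,0,-0.12,0,0,0],[0,0,0,0,0,0],[0,0,0,0,0,0]]' | sed -n 2p
python3 -m crank '[[0,0,0,0,0,0],[0,0,0,0,0,0],[0,0,0,0,0,0],[0,0,0,0,0,0],[0,0,0,0,0,0],[0,0,0,0,0,0]]' 1 60
python3 -m crank '[[0,0,0.03,0,0,0],[0,0,0.03,0,0,0],[0,0,0.025,0,0,0],[0,0,0,0,0,0],[0,0,0,0,0,0]]' 1 60
python3 -c "
from h import *
arc(219.6,12,.053)"
```

```text
tool_pos: [0.5339, -0.1895, 0.1254]
clock: 23.25
tool_pos: [0.5341, -0.1895, 0.1263]
orientation: [[-0.634, 0.773, 0.001], [0.773, 0.634, -0.002], [-0.002, -0.0, -1.0]]
contact_force: [-3.3, -2.0, 5.5]
width: 0.024
grip_force: 58.9
clock: 23.75
tool_pos: [0.5339, -0.1894, 0.1373]
orientation: [[-0.635, 0.773, -0.001], [0.773, 0.635, -0.001], [-0.0, -0.001, -1.0]]
contact_force: [0.0, -5.7, -9.3]
width: 0.024
grip_force: 59.3
from 128.9 0.0534 turn share/row 0.084
[[-0.034, -0.032], [-0.03, -0.036], [-0.025, -0.04], [-0.019, -0.043], [-0.014, -0.045], [-0.007, -0.046], [-0.001, -0.047], [0.005, -0.046], [0.011, -0.045], [0.017, -0.044], [0.022, -0.041], [0.027, -0.038]]
```

```bash

python3 -m crank '[[-0.034,-0.032,0.01,0,0,0.084],[-0.03,-0.036,0,0,0,0.084],[-0.025,-0.04,0,0,0,0.084],[-0.019,-0.043,0,0,0,0.084],[-0.014,-0.045,0,0,0,0.084],[-0.007,-0.046,0,0,0,0.084],[0,0,0,0,0,0]]' 1 70
python3 -m crank '[[-0.001,-0.047,0,0,0,0.084],[0.005,-0.046,0,0,0,0.084],[0.011,-0.045,0,0,0,0.084],[0.017,-0.044,0,0,0,0.084],[0.022,-0.041,0,0,0,0.084],[0.027,-0.038,0,0,0,0.084],[0,0,0,0,0,0],[0,0,0,0,0,0]]'
python3 -c "
from h import *
arc(219.6,1,.053)"
```

```text
clock: 24.45
tool_pos: [0.5141, -0.2258, 0.1385]
orientation: [[-0.996, 0.088, -0.002], [0.088, 0.996, 0.001], [0.002, 0.001, -1.0]]
contact_force: [-0.1, -1.3, -9.1]
width: 0.0239
grip_force: 69.9
clock: 25.25
tool_pos: [0.5295, -0.2562, 0.1371]
orientation: [[-0.779, -0.626, -0.021], [-0.626, 0.78, -0.014], [0.025, 0.003, -1.0]]
contact_force: [-24.0, -17.8, -9.3]
width: 0.0236
grip_force: 69.3
from -146.4 0.0456 turn share/row 0.0665
[[-0.019, -0.057]]
```

```bash

python3 -m crank '[[-0.01,-0.015,0,0,0,0],[-0.01,-0.015,0,0,0,0],[0,-0.015,0,0,0,0],[0,0,0,0,0,0],[0,0,0,0,0,0]]'
python3 -c "
from h import *
arc(219.6,1,.053);print(np.round(st()['joints'],3))"
```

```text
clock: 25.75
tool_pos: [0.5296, -0.2571, 0.137]
orientation: [[-0.781, -0.624, -0.02], [-0.624, 0.781, -0.01], [0.023, 0.005, -1.0]]
contact_force: [-15.2, -0.8, -8.6]
width: 0.024
grip_force: 69.6
from -145.5 0.0461 turn share/row 0.0561
[[-0.019, -0.051]]
[-0.644  0.534  1.324 -0.021  1.294 -2.883]
```

The last joint is at its range limit, so I turn the tool back about the knob while finishing the swing.

```bash

python3 -m crank '[[0,0,0,0,0,-0.06],[0,0,0,0,0,-0.06],[0,0,0,0,0,-0.06],[0,0,0,0,0,-0.06],[0,0,0,0,0,0],[0,0,0,0,0,0]]'
python3 -c "
from h import *
arc(219.6,1,.053);print(np.round(st()['joints'],3))"
```

```text
clock: 26.35
tool_pos: [0.53, -0.2554, 0.1368]
orientation: [[-0.956, -0.293, -0.025], [-0.293, 0.956, -0.002], [0.024, 0.005, -1.0]]
contact_force: [-11.9, 6.1, -7.6]
width: 0.0238
grip_force: 69.7
from -147.0 0.0447 turn share/row 0.0732
[[-0.022, -0.063]]
[-0.643  0.536  1.32  -0.017  1.304 -2.506]
```

```bash

python3 -m crank '[[-0.007,-0.02,0,0,-0.008,0],[-0.007,-0.02,0,0,-0.008,0],[-0.007,-0.02,0,0,0,0],[0,0,0,0,0,0],[0,0,0,0,0,0]]'
python3 -c "
from h import *
arc(219.6,1,.053);print(np.round(st()['joints'],3))
b=snap('top');cv2.imwrite('pics/c4.png',cv2.resize(b[110:260,265:440],(700,600),interpolation=cv2.INTER_CUBIC)[:,:,::-1])"
```

```text
clock: 26.85
tool_pos: [0.5319, -0.2618, 0.1379]
orientation: [[-0.955, -0.295, 0.013], [-0.295, 0.955, 0.0], [-0.012, -0.004, -1.0]]
contact_force: [14.4, 20.6, -8.2]
width: 0.0236
grip_force: 71.5
from -139.2 0.0471 turn share/row 3.9864
[[-0.035, -0.02]]
[-0.66   0.529  1.33   0.008  1.273 -2.533]
```

View pics/c4.png

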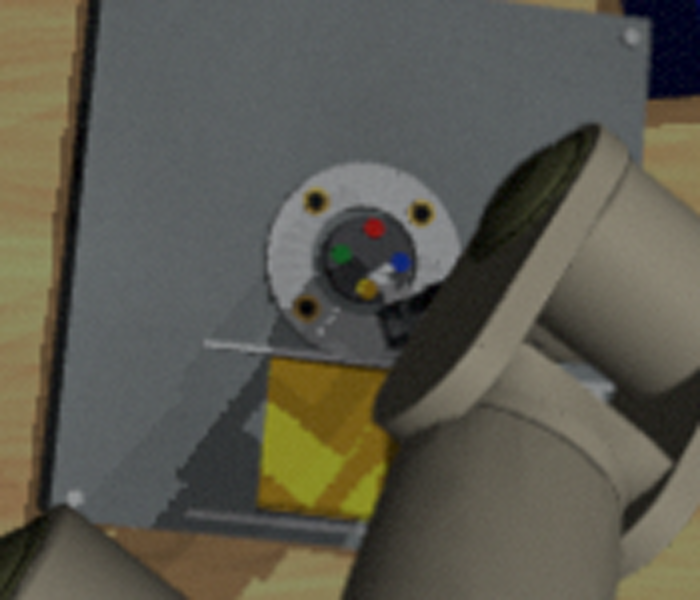

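The yellow bin is nearly under the opening. I release, re-centre and regrasp.

```bash

python3 -m crank '[[0,0,-0.02,0,0,0],[0,0,-0.02,0,0,0],[0,0,-0.02,0,0,0],[0,0,0,0,0,0]]'
python3 -m crank '[[0,0,0,0,0,0],[0,0,0,0,0,0],[0,0,0,0,0,0]]' 0.35
python3 -c "
from h import *
arc(219.6,1,.053);go(*P(0,0),.125,200)"
```

```text
clock: 27.3
tool_pos: [0.5319, -0.2618, 0.1289]
orientation: [[-0.955, -0.295, 0.013], [-0.295, 0.955, -0.0], [-0.012, -0.004, -1.0]]
contact_force: [13.5, 20.3, -6.2]
width: 0.0238
grip_force: 71.7
clock: 27.6
tool_pos: [0.5301, -0.2676, 0.1304]
orientation: [[-0.956, -0.293, 0.011], [-0.293, 0.956, -0.011], [-0.007, -0.013, -1.0]]
contact_force: [-0.2, 0.3, 0.3]
width: 0.0557
grip_force: 0.0
from -135.6 0.0523 turn share/row 3.9469
[[-0.023, 0.019]]
clock 27.6 pos [ 0.5301 -0.2676  0.1304] yaw -163.0 F [-0.2  0.3  0.3] w 0.0557 SHARES [ 0.249  0.244 -0.036] turn 0.033 minrows 1.1
```

```bash

python3 -m crank '[[-0.023,0.019,-0.03,0.007,0.007,0],[0,0,0,0,0,0],[0,0,0,0,0,0]]' | sed -n 2,4p
python3 -m crank '[[0,0,0,0,0,0],[0,0,0,0,0,0],[0,0,0,0,0,0],[0,0,0,0,0,0],[0,0,0,0,0,0],[0,0,0,0,0,0]]' 1 30
python3 -m crank '[[0.02,-0.015,0,0,0,0],[0,0,0,0,0,0],[0,0,0,0,0,0]]' 
python3 -c "
from h import *
arc(219.6,1,.053)"
```

```text
tool_pos: [0.5263, -0.2647, 0.1251]
orientation: [[-0.956, -0.293, -0.001], [-0.293, 0.956, 0.001], [0.001, 0.002, -1.0]]
contact_force: [0.2, 0.9, 0.0]
clock: 28.5
tool_pos: [0.5265, -0.2643, 0.1255]
orientation: [[-0.956, -0.294, -0.001], [-0.294, 0.956, 0.001], [0.0, 0.002, -1.0]]
contact_force: [-1.4, 4.1, 6.0]
width: 0.0249
grip_force: 30.3
clock: 28.8
tool_pos: [0.528, -0.2655, 0.1254]
orientation: [[-0.956, -0.294, -0.005], [-0.294, 0.956, 0.004], [0.003, 0.005, -1.0]]
contact_force: [-9.1, 7.7, 9.8]
width: 0.0248
grip_force: 30.9
from -138.8 0.0524 turn share/row 3.9821
[[-0.009, 0.005]]
```

```bash

python3 -m crank '[[-0.02,0.015,0,0,0,0],[0,0,0,0,0,0],[0,0,0,0,0,0],[0,0,0,0,0,0],[0,0,0.1,0,0,0],[0,0,0.3,0,0,0],[0,0,0.3,0,0,0],[0,0,0,0,0,0]]' 0.35 | sed -n 2p
python3 -m crank '[[-0.049,0.29,0,0,0,-0.07],[-0.049,0.29,0,0,0,-0.07],[-0.049,0.29,0,0,0,-0.07],[-0.049,0.29,0,0,0,-0.07],[-0.049,0.29,0,0,0,-0.07],[-0.049,0.29,0,0,0,-0.07],[-0.049,0.29,0,0,0,-0.07],[-0.049,0.29,0,0,0,-0.07],[-0.049,0.29,0,0,0,-0.07],[-0.049,0.29,0,0,0,-0.07]]' 0.3 40 | sed -n 2p
python3 -m crank '[[-0.049,0.29,0,0,0,-0.04],[-0.049,0.29,0,0,0,0],[-0.045,0.24,0,0,0,0],[0,0,0,0,0,0],[0,0,0,0,0,0]]' | sed -n 2p
cat >> h.py <<'E'
def tri(p,q):
    o1,d1=ray('top',[p]);o2,d2=ray('side',[q]);l=np.linalg.lstsq(np.c_[d1[0],-d2[0]],o2-o1,rcond=None)[0];return ((o1+l[0]*d1[0]+o2+l[1]*d2[0])/2).round(4)
E
python3 - <<'E'
from h import *
a=snap('top');b=snap('side')
print(*cons(a),'side',*cons(b,'side'),sep='\n')
go(.4315,.2915,.033,130)
x=cv2.resize(a[130:230,300:400],(400,400),interpolation=cv2.INTER_CUBIC);y=cv2.resize(b[110:190,255:335],(400,400),interpolation=cv2.INTER_CUBIC)
cv2.imwrite('pics/c5.png',np.hstack([x,y])[:,:,::-1])
E
```

```text
tool_pos: [0.5282, -0.266, 0.2365]
tool_pos: [0.4525, 0.172, 0.23]
tool_pos: [0.4313, 0.2938, 0.2297]
('red', [177.4, 192.9], 94, [0.515, 0.256, 0.058])
('yellow', [165.0, 222.2], 81, [0.433, 0.288, 0.058])
('green', [183.0, 159.1], 79, [0.61, 0.242, 0.058])
side
('red', [203.9, 248.9], 126, [0.514, 0.261, 0.052])
('yellow', [219.9, 273.8], 137, [0.431, 0.294, 0.052])
('green', [181.1, 227.5], 73, [0.613, 0.245, 0.052])
clock 31.2 pos [0.4318 0.2926 0.23  ] yaw 130.4 F [ 0.6 -0.5  0. ] w 0.0598 SHARES [-0.002 -0.008 -1.313] turn -0.004 minrows 3.9
```

View pics/c5.png

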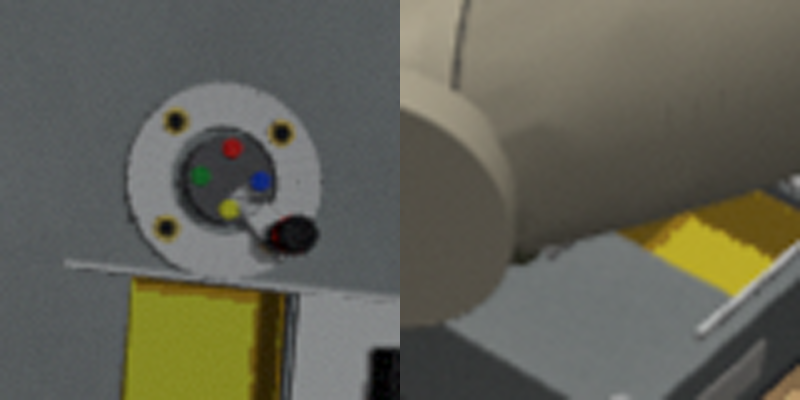

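The yellow bin is under the opening and the knob is over the front-right hole (crop 295,235). Grasping yellow.

```bash

python3 -m crank '[[-0.002,-0.008,-0.3,0,0,0],[0,0,-0.3,0,0,0],[0,0,-0.3,0,0,0],[0,0,-0.3,0,0,0],[0,0,-0.11,0,0,0],[0,0,0,0,0,0],[0,0,0,0,0,0]]' 0.3 40 |sed -n 2p
python3 -m crank '[[0,0,0,0,0,0],[0,0,0,0,0,0],[0,0,0,0,0,0],[0,0,0,0,0,0],[0,0,0,0,0,0]]' 1 50
python3 -m crank '[[0,0,0.2,0,0,0],[0,0,0.3,0,0,0],[0,0,0.3,0,0,0],[0,0,0.3,0,0,0],[0,0,0.1,0,0,0],[0,0,0,0,0,0]]' | grep -E "width|pos"
python3 -c "
from h import *
go(*P(-.121,0),.2,84.6)"
```

```text
tool_pos: [0.432, 0.2917, 0.0345]
clock: 32.4
tool_pos: [0.432, 0.2923, 0.0353]
orientation: [[-0.649, 0.761, 0.004], [0.761, 0.649, 0.002], [-0.001, 0.004, -1.0]]
contact_force: [0.2, -1.2, 6.5]
width: 0.0322
grip_force: 49.2
tool_pos: [0.4319, 0.2925, 0.2168]
width: 0.0327
clock 33.0 pos [0.4319 0.2925 0.2168] yaw 130.5 F [-0.5 -0.4 -0.9] w 0.0327 SHARES [ 0.101 -3.414 -0.112] turn -0.51 minrows 10.3
```

```bash

python3 -m crank '[[0.0085,-0.285,0,0,0,-0.0425],[0.0085,-0.285,0,0,0,-0.0425],[0.0085,-0.285,0,0,0,-0.0425],[0.0085,-0.285,0,0,0,-0.0425],[0.0085,-0.285,0,0,0,-0.0425],[0.0085,-0.285,0,0,0,-0.0425],[0.0085,-0.285,0,0,0,-0.0425],[0.0085,-0.285,0,0,0,-0.0425],[0.0085,-0.285,0,0,0,-0.0425],[0.0085,-0.285,0,0,0,-0.0425]]' |grep width
python3 -m crank '[[0.0085,-0.285,0,0,0,-0.0425],[0.0085,-0.28,0,0,0,-0.0425],[0,0,0,0,0,0],[0,0,0,0,0,0],[0,0,-0.25,0,0,0],[0,0,-0.25,0,0,0],[0,0,0,0,0,0],[0,0,0,0,0,0]]'
python3 -c "
from h import *
go(*P(-.121,0),.056,84.6)"
```

```text
width: 0.0325
clock: 34.8
tool_pos: [0.4466, -0.2192, 0.1393]
orientation: [[0.093, 0.996, 0.001], [0.996, -0.093, 0.001], [0.001, 0.001, -1.0]]
contact_force: [0.6, -0.5, 0.6]
width: 0.0326
grip_force: 49.9
clock 34.8 pos [ 0.4466 -0.2192  0.1393] yaw 84.6 F [ 0.6 -0.5  0.6] w 0.0326 SHARES [ 0.003 -0.003 -0.555] turn -0.0 minrows 1.7
```

```bash

python3 -m crank '[[0,0,-0.2,0,0,0],[0,0,-0.2,0,0,0],[0,0,-0.08,0,0,0],[0,0,-0.03,0,0,0],[0,0,-0.02,0,0,0],[0,0,-0.02,0,0,0],[0,0,-0.01,0,0,0],[0,0,0,0,0,0],[0,0,0,0,0,0]]'
python3 -c "
from h import *
go(*P(-.121,0),.056,84.6)"
```

```text
clock: 35.7
tool_pos: [0.4469, -0.2204, 0.0558]
orientation: [[0.095, 0.995, 0.003], [0.995, -0.095, -0.001], [-0.0, 0.003, -1.0]]
contact_force: [-1.0, 0.2, 6.7]
width: 0.0327
grip_force: 50.5
clock 35.7 pos [ 0.4469 -0.2204  0.0558] yaw 84.6 F [-1.   0.2  6.7] w 0.0327 SHARES [0.001 0.005 0.001] turn 0.0 minrows 0.0
```

```bash

python3 -m crank '[[0,0,0,0,0,0],[0,0,0,0,0,0],[0,0,0,0,0,0],[0,0,0.1,0,0,0],[0,0,0.3,0,0,0],[0,0,0.3,0,0,0],[0,0,0.3,0,0,0],[0,0,0,0,0,0]]' 0.45 |sed -n 2p
python3 -m crank '[[0.089,-0.049,0,0,0,-0.083],[0.089,-0.049,0,0,0,-0.083],[0.089,-0.049,0,0,0,-0.083],[0.089,-0.049,0,0,0,-0.083],[0.089,-0.049,0,0,0,-0.083],[0.089,-0.049,0,0,0,-0.083],[0,0,0,0,0,0],[0,0,0,0,0,0]]' 0.35 60 |sed -n 2p
python3 - <<'E'
from h import *
go(.5267,-.2645,.124,39.6)
a=snap('top');b=snap('side');print(cons(b,'side'))
x=cv2.resize(a[170:260,310:400],(400,400),interpolation=cv2.INTER_CUBIC);y=cv2.resize(b[120:200,255:335],(400,400),interpolation=cv2.INTER_CUBIC)
cv2.imwrite('pics/c6.png',np.hstack([x,y])[:,:,::-1])
E
```

```text
tool_pos: [0.4482, -0.2213, 0.2102]
tool_pos: [0.5262, -0.2638, 0.2039]
clock 37.3 pos [ 0.5262 -0.2638  0.2039] yaw 39.9 F [-0.2 -0.3  0.2] w 0.0559 SHARES [ 0.004 -0.004 -0.533] turn -0.004 minrows 1.6
[('red', [203.9, 248.9], 125, [0.514, 0.261, 0.052]), ('green', [181.1, 227.5], 74, [0.613, 0.245, 0.052])]
```

View pics/c6.png

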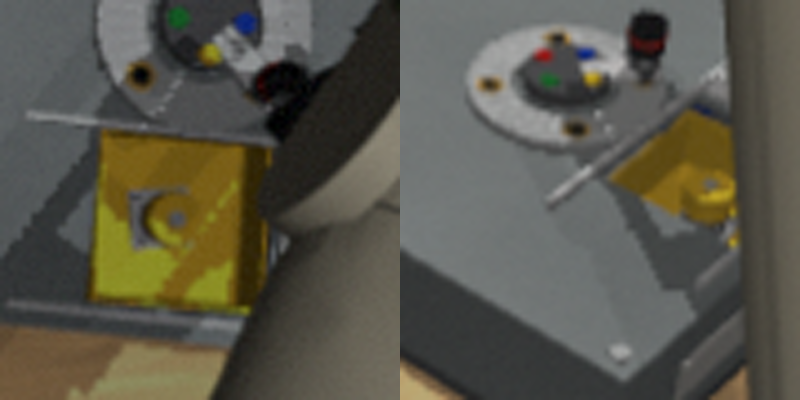

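Yellow stands upright in its bin. Now I index to green.

```bash

python3 -m crank '[[0.004,-0.004,-0.2,0,0,0],[0,0,-0.2,0,0,0],[0,0,-0.12,0,0,0],[0,0,0,0,0,0],[0,0,0,0,0,0]]' | sed -n 2p
python3 -m crank '[[0,0,0,0,0,0],[0,0,0,0,0,0],[0,0,0,0,0,0],[0,0,0,0,0,0],[0,0,0,0,0,0],[0,0,0,0,0,0]]' 1 70
python3 -m crank '[[0,0,0.03,0,0,0],[0,0,0.03,0,0,0],[0,0,0.03,0,0,0],[0,0,0,0,0,0],[0,0,0,0,0,0]]' 1 70
python3 -c "
from h import *
arc(309.6,12,.053);print(np.round(st()['joints'],2))"
```

```text
tool_pos: [0.5272, -0.2648, 0.1275]
clock: 38.5
tool_pos: [0.5277, -0.2652, 0.1282]
orientation: [[0.769, 0.639, 0.004], [0.639, -0.769, -0.003], [0.001, 0.004, -1.0]]
contact_force: [0.2, -0.4, 5.9]
width: 0.0237
grip_force: 68.4
clock: 39.0
tool_pos: [0.5274, -0.265, 0.1399]
orientation: [[0.769, 0.639, 0.002], [0.639, -0.769, -0.001], [0.001, 0.002, -1.0]]
contact_force: [5.0, -3.9, -9.1]
width: 0.0236
grip_force: 69.2
from -139.7 0.0525 turn share/row 0.0827
[[0.031, -0.033], [0.035, -0.029], [0.039, -0.024], [0.042, -0.019], [0.044, -0.013], [0.045, -0.007], [0.046, -0.001], [0.045, 0.005], [0.045, 0.01], [0.043, 0.016], [0.04, 0.022], [0.037, 0.027]]
[-0.67  0.53  1.33  0.    1.29  0.21]
```

```bash

python3 -m crank '[[0.031,-0.033,0.005,0,0,0.083],[0.035,-0.029,0,0,0,0.083],[0.039,-0.024,0,0,0,0.083],[0.042,-0.019,0,0,0,0.083],[0.044,-0.013,0,0,0,0.083],[0.045,-0.007,0,0,0,0.083],[0,0,0,0,0,0]]' 1 70
python3 -m crank '[[0.046,-0.001,0,0,0,0.083],[0.045,0.005,0,0,0,0.083],[0.045,0.01,0,0,0,0.083],[0.043,0.016,0,0,0,0.083],[0.04,0.022,0,0,0,0.083],[0.037,0.027,0,0,0,0.083],[0,0,0,0,0,0],[0,0,0,0,0,0]]'
python3 -c "
from h import *
arc(309.6,1,.053)"
```

```text
clock: 39.7
tool_pos: [0.5632, -0.2828, 0.1399]
orientation: [[0.091, 0.996, 0.001], [0.996, -0.091, 0.002], [0.003, 0.001, -1.0]]
contact_force: [3.2, -0.5, -9.0]
width: 0.0236
grip_force: 69.8
clock: 40.5
tool_pos: [0.6004, -0.2705, 0.1399]
orientation: [[-0.633, 0.774, -0.002], [0.774, 0.633, 0.004], [0.004, 0.001, -1.0]]
contact_force: [1.5, 4.4, -8.5]
width: 0.0236
grip_force: 70.2
from -50.2 0.0515 turn share/row 3.9977
[[0.006, -0.009]]
```

```bash

python3 -m crank '[[0,0,-0.03,0,0,0],[0,0,-0.03,0,0,0],[0,0,-0.03,0,0,0],[0,0,0,0,0,0],[0,0,0,0,0,0]]'  | grep -E "pos|force"
python3 -m crank '[[0,0,0,0,0,0],[0,0,0,0,0,0],[0,0,0,0,0,0],[0,0,0.1,0,0,0],[0,0,0.3,0,0,0],[0,0,0.2,0,0,0],[0,0,0,0,0,0]]' 0.35 | sed -n 2p
python3 -c "
from h import *
go(.6115,.2435,.21,129.6)"
```

```text
tool_pos: [0.6005, -0.2707, 0.1283]
contact_force: [-1.0, 6.9, 0.3]
grip_force: 71.3
tool_pos: [0.6022, -0.2728, 0.223]
clock 41.7 pos [ 0.6022 -0.2728  0.223 ] yaw 129.3 F [-0.3 -0.6  0.5] w 0.0557 SHARES [ 0.062  3.442 -0.086] turn 0.003 minrows 10.3
```

```bash

python3 -m crank '[[0.0055,0.287,0,0,0,-0.0437],[0.0055,0.287,0,0,0,-0.0437],[0.0055,0.287,0,0,0,-0.0437],[0.0055,0.287,0,0,0,-0.0437],[0.0055,0.287,0,0,0,-0.0437],[0.0055,0.287,0,0,0,-0.0437],[0.0055,0.287,0,0,0,-0.0437],[0.0055,0.287,0,0,0,-0.0437],[0.0055,0.287,0,0,0,-0.0437],[0.0055,0.287,0,0,0,-0.0437]]' 0.3 40 | sed -n 2p
python3 -m crank '[[0.0055,0.287,0,0,0,0],[0.0055,0.287,0,0,0,0],[0,0,0,0,0,0],[0,0,0,0,0,0]]' | sed -n 2p
python3 - <<'E'
from h import *
a=snap('top');b=snap('side')
print(*cons(a),'side',*cons(b,'side'),sep='\n')
go(.6115,.2435,.034,90)
x=cv2.resize(a[130:230,300:400],(400,400),interpolation=cv2.INTER_CUBIC);y=cv2.resize(b[180:280,150:250],(400,400),interpolation=cv2.INTER_CUBIC)
cv2.imwrite('pics/c7.png',np.hstack([x,y])[:,:,::-1])
E
```

```text
tool_pos: [0.609, 0.1603, 0.2171]
tool_pos: [0.6106, 0.2454, 0.2168]
('blue', [110.1, 231.8], 248, [0.404, 0.441, 0.058])
side
('red', [204.0, 248.8], 131, [0.514, 0.261, 0.052])
('green', [181.0, 227.8], 74, [0.613, 0.246, 0.052])
clock 43.2 pos [0.611  0.2439 0.2172] yaw 90.0 F [-0.2 -0.3  0.3] w 0.0599 SHARES [ 0.003 -0.002 -1.221] turn 0.0 minrows 3.7
```

View pics/c7.png

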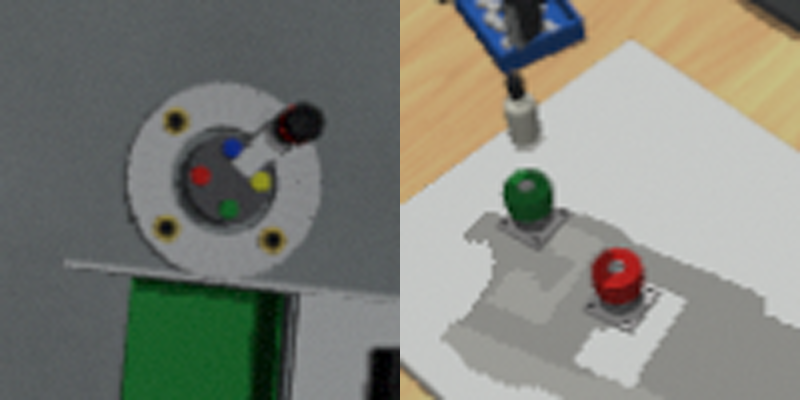

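The green bin is under the opening. Green and red stand as before on the foam, and the bottle is clear of the grasp. I'll keep the last picture for the end.

```bash

python3 -m crank '[[0.003,-0.002,-0.3,0,0,0],[0,0,-0.3,0,0,0],[0,0,-0.3,0,0,0],[0,0,-0.22,0,0,0],[0,0,-0.1,0,0,0],[0,0,0,0,0,0],[0,0,0,0,0,0]]' 0.3 40 |sed -n 2p
python3 -m crank '[[0,0,0,0,0,0],[0,0,0,0,0,0],[0,0,0,0,0,0],[0,0,0,0,0,0],[0,0,0,0,0,0]]' 1 50
python3 -m crank '[[0,0,0.2,0,0,0],[0,0,0.3,0,0,0],[0,0,0.3,0,0,0],[0,0,0.3,0,0,0],[0,0,0.1,0,0,0],[0,0,0,0,0,0]]' | grep -E "width|pos"
python3 -c "
from h import *
go(*P(-.121,0),.2,84.6)"
```

```text
tool_pos: [0.612, 0.2437, 0.0353]
clock: 44.4
tool_pos: [0.6121, 0.2446, 0.0362]
orientation: [[-0.001, 1.0, 0.004], [1.0, 0.001, 0.001], [0.001, 0.004, -1.0]]
contact_force: [-0.1, -0.9, 6.0]
width: 0.0324
grip_force: 49.7
tool_pos: [0.612, 0.2449, 0.2177]
width: 0.0323
clock 45.0 pos [0.612  0.2449 0.2177] yaw 90.1 F [-0.9  0.3 -1.1] w 0.0323 SHARES [-1.1   -3.097 -0.118] turn -0.061 minrows 9.9
```

```bash

python3 -m crank '[[-0.092,-0.258,0,0,0,-0.006],[-0.092,-0.258,0,0,0,-0.006],[-0.092,-0.258,0,0,0,-0.006],[-0.092,-0.258,0,0,0,-0.006],[-0.092,-0.258,0,0,0,-0.006],[-0.092,-0.258,0,0,0,-0.006],[-0.092,-0.258,0,0,0,-0.006],[-0.092,-0.258,0,0,0,-0.006],[-0.092,-0.258,0,0,0,-0.006],[-0.092,-0.258,0,0,0,-0.006]]' |grep width
python3 -m crank '[[-0.091,-0.258,0,0,0,0],[-0.091,-0.258,0,0,0,0],[0,0,0,0,0,0],[0,0,0,0,0,0],[0,0,-0.25,0,0,0],[0,0,-0.25,0,0,0],[0,0,0,0,0,0],[0,0,0,0,0,0]]'
python3 -c "
from h import *
go(*P(-.121,0),.0567,84.6)"
```

```text
width: 0.0324
clock: 46.8
tool_pos: [0.4464, -0.2189, 0.1399]
orientation: [[0.092, 0.996, 0.001], [0.996, -0.092, 0.001], [0.001, 0.001, -1.0]]
contact_force: [-0.3, -0.4, -0.6]
width: 0.0325
grip_force: 49.9
clock 46.8 pos [ 0.4464 -0.2189  0.1399] yaw 84.7 F [-0.3 -0.4 -0.6] w 0.0325 SHARES [ 0.004 -0.005 -0.555] turn -0.001 minrows 1.7
```

```bash

python3 -m crank '[[0,0,-0.2,0,0,0],[0,0,-0.2,0,0,0],[0,0,-0.08,0,0,0],[0,0,-0.03,0,0,0],[0,0,-0.02,0,0,0],[0,0,-0.02,0,0,0],[0,0,-0.01,0,0,0],[0,0,0,0,0,0],[0,0,0,0,0,0]]' | grep -E "pos|force|width"
python3 -m crank '[[0,0,0,0,0,0],[0,0,0,0,0,0],[0,0,0,0,0,0],[0,0,0.1,0,0,0],[0,0,0.3,0,0,0],[0,0,0.3,0,0,0],[0,0,0.3,0,0,0],[0,0,0,0,0,0]]' 0.45 |sed -n 2p
python3 -m crank '[[0.057,-0.019,0,0,0,-0.083],[0.057,-0.019,0,0,0,-0.083],[0.057,-0.019,0,0,0,-0.083],[0.057,-0.019,0,0,0,-0.083],[0.057,-0.019,0,0,0,-0.083],[0.057,-0.019,0,0,0,-0.083],[0.057,-0.019,0,0,0,-0.083],[0.057,-0.019,0,0,0,-0.083],[0.057,-0.019,0,0,0,-0.083],[0.057,-0.019,0,0,0,-0.083]]' 0.35 60 |sed -n 2p
python3 -m crank '[[0.057,-0.019,0,0,0,-0.083],[0.057,-0.019,0,0,0,-0.083],[0.057,-0.019,0,0,0,-0.083],[0.057,-0.019,0,0,0,-0.083],[0.057,-0.019,0,0,0,-0.083],[0.057,-0.019,0,0,0,-0.083],[0.057,-0.019,0,0,0,-0.083],[0.057,-0.019,0,0,0,-0.083],[0,0,0,0,0,0],[0,0,0,0,0,0]]' |sed -n 2p
python3 - <<'E'
from h import *
go(.6005,-.2708,.125,-50.4)
a=snap('top');b=snap('side');print(cons(a),cons(b,'side'))
g=a[140:260,310:410]
for c,s in blobs(g,'green',5):print('green',c+[310,140],s[4],plane('top',[c+[310,140]],.08))
E
```

```text
tool_pos: [0.4465, -0.2202, 0.0567]
contact_force: [-1.6, 0.4, 5.8]
width: 0.0322
grip_force: 50.7
tool_pos: [0.4478, -0.221, 0.211]
tool_pos: [0.5317, -0.2482, 0.2046]
tool_pos: [0.5996, -0.2709, 0.2047]
clock 50.5 pos [ 0.5996 -0.2709  0.2047] yaw -49.6 F [-0.1  0.1 -0.5] w 0.0555 SHARES [ 0.006  0.    -0.531] turn -0.009 minrows 1.6
[('red', [177.4, 193.0], 95, [0.515, 0.256, 0.058]), ('blue', [110.3, 231.8], 255, [0.404, 0.441, 0.058])] [('red', [203.9, 248.9], 125, [0.514, 0.261, 0.052])]
green [342.07692308 206.5443787 ] 169 [[ 0.48168481 -0.20114632  0.08      ]]
green [351.20207254 224.11398964] 386 [[ 0.43347832 -0.22664478  0.08      ]]
green [333.57142857 221.76190476] 21 [[ 0.43962076 -0.17724328  0.08      ]]
green [346.         219.66666667] 9 [[ 0.44562039 -0.21205237  0.08      ]]
green [336.2 223.4] 5 [[ 0.4351765  -0.18458047  0.08      ]]
green [337.375 227.5  ] 8 [[ 0.4239517  -0.18785478  0.08      ]]
```

Green was released in its bin with the same contact as the others. Now I index to red.

```bash

python3 -m crank '[[0.006,0,-0.2,0,0,-0.009],[0,0,-0.2,0,0,0],[0,0,-0.11,0,0,0],[0,0,0,0,0,0],[0,0,0,0,0,0]]' | sed -n 2p
python3 -m crank '[[0,0,0,0,0,0],[0,0,0,0,0,0],[0,0,0,0,0,0],[0,0,0,0,0,0],[0,0,0,0,0,0],[0,0,0,0,0,0]]' 1 70
python3 -m crank '[[0,0,0.03,0,0,0],[0,0,0.03,0,0,0],[0,0,0.03,0,0,0],[0,0,0,0,0,0],[0,0,0,0,0,0]]' 1 70
python3 -c "
from h import *
arc(39.6,12,.053);print(np.round(st()['joints'],2))"
```

```text
tool_pos: [0.6009, -0.2712, 0.1298]
clock: 51.7
tool_pos: [0.6012, -0.2713, 0.1305]
orientation: [[0.634, -0.773, 0.001], [-0.773, -0.634, -0.003], [0.003, 0.001, -1.0]]
contact_force: [-1.5, 0.7, 5.8]
width: 0.0237
grip_force: 68.4
clock: 52.2
tool_pos: [0.601, -0.2711, 0.142]
orientation: [[0.634, -0.773, -0.001], [-0.773, -0.634, -0.001], [0.001, 0.001, -1.0]]
contact_force: [5.5, -2.9, -9.0]
width: 0.0237
grip_force: 69.1
from -50.2 0.0523 turn share/row 0.0831
[[0.033, 0.031], [0.029, 0.035], [0.024, 0.039], [0.019, 0.042], [0.013, 0.044], [0.008, 0.045], [0.002, 0.046], [-0.004, 0.046], [-0.01, 0.045], [-0.016, 0.043], [-0.022, 0.041], [-0.027, 0.038]]
[-0.6   0.64  1.1  -0.    1.4   1.85]
```

```bash

python3 -m crank '[[0.033,0.031,0.005,0,0,0.083],[0.029,0.035,0,0,0,0.083],[0.024,0.039,0,0,0,0.083],[0.019,0.042,0,0,0,0.083],[0.013,0.044,0,0,0,0.083],[0.008,0.045,0,0,0,0.083],[0,0,0,0,0,0]]' 1 70
python3 -m crank '[[0.002,0.046,0,0,0,0.083],[-0.004,0.046,0,0,0,0.083],[-0.01,0.045,0,0,0,0.083],[-0.016,0.043,0,0,0,0.083],[-0.022,0.041,0,0,0,0.083],[-0.027,0.038,0,0,0,0.083],[0,0,0,0,0,0],[0,0,0,0,0,0]]'
python3 -c "
from h import *
arc(39.6,1,.053)"
```

```text
clock: 52.9
tool_pos: [0.6194, -0.2347, 0.1424]
orientation: [[0.995, -0.098, -0.001], [-0.098, -0.995, -0.0], [-0.001, 0.001, -1.0]]
contact_force: [1.0, -2.7, -9.8]
width: 0.0235
grip_force: 69.6
clock: 53.7
tool_pos: [0.6074, -0.1971, 0.1427]
orientation: [[0.781, 0.625, -0.001], [0.625, -0.781, -0.0], [-0.001, -0.001, -1.0]]
contact_force: [-3.7, -1.1, -9.3]
width: 0.0238
grip_force: 70.0
from 40.4 0.0523 turn share/row 3.9913
[[0.006, -0.001]]
```

```bash

python3 -m crank '[[0,0,-0.03,0,0,0],[0,0,-0.03,0,0,0],[0,0,-0.025,0,0,0],[0,0,0,0,0,0],[0,0,0,0,0,0]]'  | grep -E "pos|force"
python3 -m crank '[[0,0,0,0,0,0],[0,0,0,0,0,0],[0,0,0,0,0,0],[0,0,0.1,0,0,0],[0,0,0.3,0,0,0],[0,0,0.2,0,0,0],[0,0,0,0,0,0]]' 0.35 | sed -n 2p
python3 -c "
from h import *
go(.5145,.2585,.21,39.6)"
```

```text
tool_pos: [0.6076, -0.1973, 0.1306]
contact_force: [-6.0, -0.5, -4.4]
grip_force: 70.5
tool_pos: [0.6098, -0.1974, 0.226]
clock 54.9 pos [ 0.6098 -0.1974  0.226 ] yaw 39.0 F [ 0.6 -0.6 -0.3] w 0.0550 SHARES [-0.636  3.039 -0.107] turn 0.007 minrows 9.3
```

```bash

python3 -m crank '[[-0.058,0.276,0,0,0,0.05],[-0.058,0.276,0,0,0,0.05],[-0.058,0.276,0,0,0,0.05],[-0.058,0.276,0,0,0,0.05],[-0.058,0.276,0,0,0,0.05],[-0.058,0.276,0,0,0,0.05],[-0.058,0.276,0,0,0,0.05],[-0.058,0.276,0,0,0,0.05],[-0.058,0.276,0,0,0,0.05],[-0.058,0.276,0,0,0,0.05]]' 0.3 40 | sed -n 2p
python3 -m crank '[[-0.056,0.279,0,0,0,0],[0,0,0,0,0,0],[0,0,0,0,0,0]]' | sed -n 2p
python3 - <<'E'
from h import *
a=snap('top');b=snap('side')
print(*cons(a),'side',*cons(b,'side'),sep='\n')
go(.5145,.2585,.034,84.6)
def knob(im,x0,y0,x1,y1):
    m=(im[y0:y1,x0:x1].max(2)<45).astype(np.uint8);n,l,s,c=cv2.connectedComponentsWithStats(m)
    return [(c[i]+[x0,y0],int(s[i][4])) for i in range(1,n) if s[i][4]>15]
e=np.r_[P(.052*np.cos(np.pi/4),.052*np.sin(np.pi/4)),.145]
for n,i in(('top',a),('side',b)):
    u=proj(n,e)[0].astype(int);print(n,u,knob(i,u[0]-14,u[1]-14,u[0]+15,u[1]+15))
    for z in (.153,.159):print(z,proj(n,np.r_[e[:2],z]))
E
```

```text
tool_pos: [0.5206, 0.219, 0.2203]
tool_pos: [0.5125, 0.2598, 0.2201]
('red', [177.4, 192.8], 89, [0.515, 0.256, 0.058])
side
('red', [203.9, 248.9], 126, [0.514, 0.261, 0.052])
clock 56.3 pos [0.513  0.2584 0.2203] yaw 83.9 F [ 0.4 -0.2 -0.1] w 0.0599 SHARES [ 1.000e-02  1.000e-03 -1.242e+00] turn 0.007 minrows 3.7
top [347 157] [(array([346.6744186 , 158.23255814]), 86)]
0.153 [[348.54117049 157.17347076]]
0.159 [[349.24622259 156.80770177]]
side [273 126] []
0.153 [[273.33765824 124.19892462]]
0.159 [[273.40800032 122.66738691]]
```

```bash

python3 -m crank '[[0.01,0.001,-0.3,0,0,0],[0,0,-0.3,0,0,0],[0,0,-0.3,0,0,0],[0,0,-0.24,0,0,0],[0,0,-0.1,0,0,0],[0,0,0,0,0,0],[0,0,0,0,0,0]]' 0.3 40 |sed -n 2p
python3 -m crank '[[0,0,0,0,0,0],[0,0,0,0,0,0],[0,0,0,0,0,0],[0,0,0,0,0,0],[0,0,0,0,0,0]]' 1 50
python3 -m crank '[[0,0,0.2,0,0,0],[0,0,0.3,0,0,0],[0,0,0.3,0,0,0],[0,0,0.3,0,0,0],[0,0,0.1,0,0,0],[0,0,0,0,0,0]]' | grep -E "width|pos"
python3 -c "
from h import *
go(*P(-.121,0),.2,84.6)"
```

```text
tool_pos: [0.5151, 0.2585, 0.0352]
clock: 57.5
tool_pos: [0.515, 0.2592, 0.036]
orientation: [[0.104, 0.995, 0.004], [0.995, -0.104, 0.001], [0.001, 0.004, -1.0]]
contact_force: [-0.8, -1.4, 6.5]
width: 0.0322
grip_force: 49.5
tool_pos: [0.515, 0.2595, 0.2175]
width: 0.0326
clock 58.1 pos [0.515  0.2595 0.2175] yaw 84.0 F [ 0.1 -0.8 -0.9] w 0.0326 SHARES [-0.453 -3.194 -0.117] turn 0.006 minrows 9.7
```

```bash

python3 -m crank '[[-0.041,-0.29,0,0,0,0],[-0.041,-0.29,0,0,0,0],[-0.041,-0.29,0,0,0,0],[-0.041,-0.29,0,0,0,0],[-0.041,-0.29,0,0,0,0],[-0.041,-0.29,0,0,0,0],[-0.041,-0.29,0,0,0,0],[-0.041,-0.29,0,0,0,0],[-0.041,-0.29,0,0,0,0],[-0.041,-0.29,0,0,0,0]]' |grep width
python3 -m crank '[[-0.041,-0.294,0,0,0,0.006],[0,0,0,0,0,0],[0,0,0,0,0,0],[0,0,-0.25,0,0,0],[0,0,-0.25,0,0,0],[0,0,0,0,0,0],[0,0,0,0,0,0]]'
python3 - <<'E'
from h import *
go(*P(-.121,0),.0565,84.6)
E
```

```text
width: 0.0325
clock: 59.8
tool_pos: [0.4469, -0.219, 0.1399]
orientation: [[0.094, 0.996, 0.001], [0.996, -0.094, 0.001], [0.001, 0.001, -1.0]]
contact_force: [0.4, -0.6, -0.3]
width: 0.0321
grip_force: 49.9
clock 59.8 pos [ 0.4469 -0.219   0.1399] yaw 84.6 F [ 0.4 -0.6 -0.3] w 0.0321 SHARES [ 0.001 -0.004 -0.556] turn -0.0 minrows 1.7
```

```bash

python3 -m crank '[[0,0,-0.2,0,0,0],[0,0,-0.2,0,0,0],[0,0,-0.08,0,0,0],[0,0,-0.03,0,0,0],[0,0,-0.02,0,0,0],[0,0,-0.02,0,0,0],[0,0,-0.01,0,0,0],[0,0,0,0,0,0],[0,0,0,0,0,0]]' | grep -E "pos|force|width"
python3 -m crank '[[0,0,0,0,0,0],[0,0,0,0,0,0],[0,0,0,0,0,0],[0,0,0.1,0,0,0],[0,0,0.3,0,0,0],[0,0,0.3,0,0,0],[0,0,0.3,0,0,0],[0,0,0,0,0,0]]' 0.45 |sed -n 2p
python3 -m crank '[[-0.008,-0.078,0,0,0,-0.09],[-0.008,-0.078,0,0,0,-0.09],[-0.008,-0.078,0,0,0,-0.09],[-0.008,-0.078,0,0,0,-0.09],[-0.008,-0.078,0,0,0,-0.09],[-0.008,-0.078,0,0,0,-0.09],[-0.008,-0.078,0,0,0,-0.09],[-0.008,-0.078,0,0,0,-0.09],[-0.008,-0.078,0,0,0,-0.09],[-0.008,-0.078,0,0,0,-0.09]]' 0.4 |sed -n 2p
python3 -m crank '[[0,0,0,0,0,-0.05],[0,0,0,0,0,-0.05],[0,0,0,0,0,0],[0,0,0,0,0,0]]' |sed -n 2p
python3 - <<'E'
from h import *
go(*P(-.123,-.118),.112,-5.4)
a=snap('top');b=snap('side');print(cons(a),cons(b,'side'))
x=cv2.resize(a[140:240,300:400],(400,400),interpolation=cv2.INTER_CUBIC);y=cv2.resize(b[105:185,255:335],(400,400),interpolation=cv2.INTER_CUBIC)
cv2.imwrite('pics/c8.png',np.hstack([x,y])[:,:,::-1])
e=P(.052*np.cos(np.pi/4),.052*np.sin(np.pi/4))
for z in(.127,.133,.153,.159):
  u=proj('top',np.r_[e,z])[0];v=proj('side',np.r_[e,z])[0];print(z,(u-[300,140])*4,(v-[255,105])*5+[400,0])
E
```

```text
tool_pos: [0.4471, -0.2203, 0.0565]
contact_force: [-1.5, -0.3, 6.1]
width: 0.0325
grip_force: 50.6
tool_pos: [0.4483, -0.2212, 0.2109]
tool_pos: [0.4344, -0.3372, 0.2046]
tool_pos: [0.4345, -0.3368, 0.2049]
clock 62.9 pos [ 0.4345 -0.3368  0.2049] yaw -5.3 F [-0.2 -0.3  0.6] w 0.0513 SHARES [-0.004 -0.001 -0.62 ] turn -0.001 minrows 1.9
[('blue', [110.2, 232.0], 252, [0.404, 0.441, 0.058])] []
0.127 [182.35901243  74.81790071] [490.18871076 128.57901358]
0.133 [185.02515723  73.43495646] [490.531272   121.14480652]
0.153 [194.16468196  68.69388305] [491.68829122  95.99462308]
0.159 [196.98489038  67.23080706] [492.0400016   88.33693457]
```

View pics/c8.png

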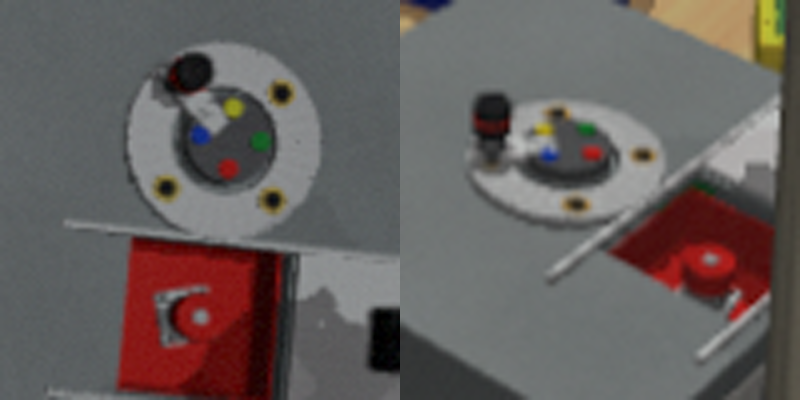

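Red is upright in its bin (195,315), and the knob's top at (492,101) matches plunger home. Closing the hatch.

```bash

python3 -m crank '[[-0.004,0,-0.25,0,0,0],[0,0,-0.25,0,0,0],[0,0,-0.11,0,0,0],[0,0,0,0,0,0],[0,0,0,0,0,0]]' |sed -n 2p
python3 -m crank '[[0,0,0,0,0,0],[0,0,0,0,0,0],[0,0,0,0,0,0],[0,0,0,0,0,0],[0,0,0,0,0,0],[0,0,0,0,0,0]]' 1 40 | grep -E "width|pos"
python3 -m crank '[[0.0125,0.132,0,0,0,0],[0.0125,0.132,0,0,0,0],[0.0125,0.132,0,0,0,0],[0.0125,0.132,0,0,0,0],[0.0125,0.132,0,0,0,0],[0.0125,0.132,0,0,0,0],[0,0.01,0,0,0,0],[0,0,0,0,0,0],[0,0,0,0,0,0]]'
python3 -c "
from h import *
go(*P(-.123,0),.112,-5.4)"
```

```text
tool_pos: [0.4343, -0.3372, 0.1146]
tool_pos: [0.4343, -0.3368, 0.115]
width: 0.0111
clock: 65.0
tool_pos: [0.4459, -0.2191, 0.1151]
orientation: [[0.995, -0.095, 0.003], [-0.095, -0.995, -0.008], [0.004, 0.008, -1.0]]
contact_force: [-2.5, -13.4, 3.2]
width: 0.0114
grip_force: 44.7
clock 65.0 pos [ 0.4459 -0.2191  0.1151] yaw -5.4 F [ -2.5 -13.4   3.2] w 0.0114 SHARES [-0.006 -0.002 -0.021] turn 0.001 minrows 0.1
```

```bash

python3 -m crank '[[0,0,0,0,0,0],[0,0,0,0,0,0],[0,0,0,0,0,0],[0,0,0.2,0,0,0],[0,0,0.3,0,0,0],[0,0,0.3,0,0,0],[0,0,0,0,0,0]]' 0.3 |sed -n 2p
python3 -m crank '[[-0.2,-0.24,0,0,0,0],[-0.2,-0.24,0,0,0,0],[-0.2,-0.24,0,0,0,0],[-0.2,-0.24,0,0,0,0],[-0.2,-0.24,0,0,0,0],[-0.2,-0.24,0,0,0,0],[-0.2,-0.24,0,0,0,0],[0,0,0,0,0,0]]' |sed -n 1,2p
python3 - <<'E'
from h import *
a=snap('top');print(cons(a))
u=proj('top',np.r_[P(-.123,0),.135])[0].astype(int);g=a[u[1]-12:u[1]+13,u[0]-12:u[0]+13]
m=(g.max(2)<45).astype(np.uint8);n,l,s,c=cv2.connectedComponentsWithStats(m)
for i in range(1,n):
  if s[i][4]>10:
    p=plane('top',[c[i]+u-12],.128)[0];print(s[i],p,(p[:2]-P(-.123,0))@cy)
# left part of the opening: any bin colour still visible?
for b in(.054,.050,.045): print(b,[a[tuple(proj('top',np.r_[P(-.123+k,b),.1])[0].round().astype(int)[::-1])].tolist() for k in(-.03,.03)])
E
```

```text
tool_pos: [0.4469, -0.2174, 0.2394]
clock: 66.5
tool_pos: [0.2321, -0.4717, 0.2326]
[('blue', [110.2, 231.9], 248, [0.404, 0.441, 0.058])]
[ 8  5  7 15 97] [ 0.44542274 -0.21670448  0.128     ] 0.0027435903000087173
0.054 [[133, 134, 135], [131, 134, 134]]
0.05 [[133, 134, 135], [134, 134, 136]]
0.045 [[133, 135, 136], [132, 133, 134]]
```

The tab is at the shut position, the hatch covers the opening, the foam is empty and the robot is clear.

```bash
python3 -c "
from rig import r
print(r.finish_job())"
```

```text
the job is handed in; nothing more can be done
None
```

I handed in the job at about 66 s: all five connectors are in the bins of their cap colours, the plunger is home at red and the hatch is shut; red, yellow and both blues were seen upright, but green (placed the same way) was not viewed after release.

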